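# Tip the cleaned nozzles out of the ultrasonic basket

## Robot

A 6-joint arm with a two-finger parallel gripper is mounted at the origin on the work surface. World frame = base frame: x ahead of the robot, y to its left, z up, the work surface at z = 0. Lengths are in m, angles in rad, forces in N, time in s.
With the tool pointing down it reaches from about 0.35 to 0.85 m from the base axis. Payload 8.1 kg.
Tool frame: the origin (TCP) lies at the very end of the fingers, on their centre line; the grasp point (between the pads) lies 19 mm behind it; z points along the fingers, y is the direction in which the jaws open and shut (so a half turn about z gives the same grasp; the last joint's range is limited). The gripper opens to 93 mm and grips with 3 to 60 N. Pads are 15 mm wide; open, the fingers measure 128 mm over their backs; the gripper's body (75 mm by 188 mm) begins 65 mm behind the grasp point.
Start: joints at [-1.298, 0.13, 1.488, -0, 1.523, -0.085], TCP at [0.21, -0.562, 0.219] pointing down, gripper open.
Joint ranges: [-2.96, 2.96], [-0.89, 2.26], [0.02, 2.5], [-1.34, 4.48], [0, 2.73], [-2.66, 2.66]. Speed limits (rad/s): [2.39, 2.39, 2.79, 3.14, 3.14, 3.14].

## Interface

Orientations are given as a rotation vector (axis times angle).
In Python, from plant import read_state, read_camera, close_job gives the robot as it stands.
- The arm moves only by the tool jog_arm, never from a script. Its argument "motion" is one flat list of numbers, 7 for each row, row after row: the opening, from 0 (shut) to 1 (fully open), then the shift along the tool's x, y, z scaled (see below), then the turn, a rotation vector about the tool's x, y, z scaled (see below). A call has 1 to 8 rows; each row is the pose to reach, as a shift and turn from the pose measured when the call began, along the tool's axes at that moment; what a row does not reach only later rows make up. The controller multiplies each number of a shift by 0.5 m and each number of a turn by 90 degrees. A row lasts 1/10 s, in which the tool goes at most 50 mm and 8.59 degrees, less where a joint would pass 70% of its speed; a pose out of reach is approached as far as the arm can. A call with a number of a shift or a turn outside -1 to 1 is refused whole. A call with a gripper value outside its range is refused whole. The fingers move at their own pace and stop on an object; "grip_force" is the grip in N (left out, the last holds). Time passes only in rows, so rows that repeat a pose let the fingers close. It gives the time, the measured TCP pose, the force and the opening at its end, in the units of the state.
- read_state(): the state, without advancing time (a new reading comes with each control period).
- read_camera(name): name is "scene" or "side" or "wrist"; returns a dict with "frame" (480x640x3 uint8, red, green, blue), "vertical_fov" (degrees; the focal length in pixels is half the picture's height over the tangent of half this angle, whatever the lens; pixels are square), "cx", "cy" (the principal point, pixels), "world_from_camera" (4x4, takes a point from camera to world coordinates); the wrist camera has in their place "hand_eye" (4x4, takes a point from camera to tool coordinates, whose origin is the TCP and whose axes are the flange's). Camera axes: x right, y down, z forward; pixel columns grow to the right and rows downward; lengths in m; the calibration is good to about 2 mm. A picture is of the moment at which its call begins: read the wrist's pose just before it. There is no depth.
- close_job(): hands the job in, once; it reports no verdict.
The state is a dict: "t": time; "q": joint angles; "dq": joint speeds; "joint_torque": joint torques, N m; "tool_pos": TCP position; "orientation": TCP orientation; "force": force on the tool from outside, world axes, zero at the start; "wrist_torque": the same for the moment, N m; "opening": finger opening in m.
Only numpy, scipy, OpenCV 4.12 (cv2) and the standard library are available. Lean on these libraries where they do the work, as an engineer would, in place of code of your own. Each camera call takes 0.05 s, during which the arm holds its last target.

## Task

Lift the basket of four hot-air nozzles out of the drained ultrasonic cleaner by its arched handle, set it on the front of the tipping stand's cradle with its sloped end towards the guard hoop, and push it fully home under the hoop against the end stop, nozzles still in it. Then swing the red side lever right over to tip all four nozzles into the blue tray, and bring the lever back so that the cradle rests level again with the empty basket still fully home in it. Leave the tray and the other things on the bench where they are.

Things in the scene. Friction and masses are not known exactly. Their poses are not given: they have to be found in the camera images.
- basket_handle (a point): centre of the blue sleeve (11 mm thick, 34 mm long, along y) on top of the basket's fixed arched wire handle, 67 mm straight above basket_center; axes as there. At the start the basket stands loose in the cleaner's well, its rim 18 mm below the cleaner's top, so only the handle (28 mm above the cleaner's top) can be reached.
- basket_center (a point): silvery perforated open basket, 240 g plus nozzles, 42 mm high, 62 mm wide in y (67 over the handle's feet), walls 3 mm. Point below the middle of the handle, 21 mm above the underside. x to the sloped pour end, z up. The upright end wall is 46 mm behind (-x); the underside spans x -46 to +32 mm, the sloped wall leans out to +56 mm at the rim.
- nozzle1_center (a point): one of four alike loose brass hot-air nozzles, a 19 mm collar with a conical tip, 26 mm long, 22 g; the point is on its axis, 12 mm above the collar's underside. Starts standing in the basket.
- nozzle2_center (a point): one of four alike loose brass hot-air nozzles, a 19 mm collar with a conical tip, 26 mm long, 22 g; the point is on its axis, 12 mm above the collar's underside. Starts standing in the basket.
- nozzle3_center (a point): one of four alike loose brass hot-air nozzles, a 19 mm collar with a conical tip, 26 mm long, 22 g; the point is on its axis, 12 mm above the collar's underside. Starts standing in the basket.
- nozzle4_center (a point): one of four alike loose brass hot-air nozzles, a 19 mm collar with a conical tip, 26 mm long, 22 g; the point is on its axis, 12 mm above the collar's underside. Starts standing in the basket.
- pivot (a point): middle of the cradle's pivot axis on the green tipping stand (fixed), 135 mm above the table. x points level the way the basket is pushed in and the cradle tips, y along the axis, z up. The raked side posts reach 60 mm to either side in y and 19 mm above the pivot; the base reaches 160 mm in -x.
- seat (a point): point of the steel cradle (turns with it) where basket_center lies when the basket is fully home and straight against the inclined end stop; 50 mm in -x and 26 mm above the pivot while level; axes then as pivot. The cradle's floor is 21 mm below. Side walls, 28 mm high above the floor, are 75 mm apart up to 36 mm in -x of this point; from there to 67 mm in -x they flare out.
- floor_front (a point): middle of the front (-x) edge of the cradle's floor, on its upper face, 102 mm in -x and 21 mm below seat; axes as seat. This front part, 94 mm wide, is open above and at its end: the basket is set down here with its handle about 70 to 80 mm in -x of seat, then pushed in.
- hoop (a point): middle of the underside of the guard hoop, a steel strap across the cradle 76.5 mm above seat, 24 mm long in x, 83 mm wide, 4 mm thick; axes as seat. It clears the basket's handle by 4 mm and keeps the basket in when tipped; a gripper that holds the handle cannot go under it.
- lever_grip (a point): middle of the red grip (14 mm thick, 62 mm long, along y) of the side lever, which is fixed to the cradle and turns with it. While level it is 90 mm in -x, 109 mm in -y and 63 mm above the pivot (110 mm from the pivot axis). The lever arm is at 73 mm in -y.
- cradle (a joint): angle of the cradle about the pivot's y axis, rad: 0 = level (rests on its post), growing as its top tips towards the pivot's +x, to a stop at 2.27 (fully tipped over the tray). It falls back to level by itself if let go early in the swing and on to the far stop when well past its balance at about 1.1 rad; the lever needs about 5 N. Nothing latches.
- tray_in (a point): centre of the inner floor (5 mm above the table) of the blue open tray, 150 mm in x, 160 mm in y, 35 mm high, walls 4 mm, loose, 450 g. It stands on the table on the pivot's +x side under the pour end.
- cleaner: white ultrasonic cleaner, fixed, 150 mm in x, 190 mm in y, 130 mm high; origin under its centre, z up. The well, 92 mm in x by 150 mm in y and 60 mm deep, is central in its top; it is empty but for the basket.
- flux_bottle: bystander: white bottle, 44 mm wide, 100 mm high; origin under its centre
- alcohol: bystander: green bottle, 60 mm wide, 110 mm high; origin under its centre
- paste_jar: bystander: white jar with green lid, 50 mm wide, 36 mm high; origin under its centre
- tape_roll: bystander: red ring of tape lying flat, 76 mm wide, 18 mm high; origin under its centre
- driver: bystander: orange screwdriver, 150 mm long, lying along its x
- phone_board: bystander: opened black phone lying flat, 115 x 56 x 6 mm; origin under its centre
Things that resemble listed ones, but are neither listed nor needed, are in the scene too. What is shaped like the part that bears basket_handle but purple or yellow is not meant.

How it is judged:
By the outcome, as a careful person would: the job done as asked, in the order asked, and still so for the second after the job is handed in, with the robot touching nothing.
It also fails if it takes over 72 s, if anything falls off the work surface, if the arm or the gripper's body presses on something with over 40 N, if the wrist force passes 120 N, or if a joint passes its speed limit or range.

## Working session

There is one attempt and no reset: what is moved stays moved. The work goes in short steps, Python scripts to look and compute and a tool call to move; the robot and the scene stay as the last step left them, time stands still between calls to the robot, and variables do not carry over. Pictures are saved under pics/ and viewed, and the job is handed in when it is done.

Besides the shell and the picture viewer there is one more tool, called after "Emit:" by a JSON object that holds its "fn" and its "kwargs". jog_arm: Moves the arm, as the interface text tells. Its arguments: {"type":"object","properties":{"motion":{"type":"array","items":{"type":"number"}},"grip_force":{"type":"number"}},"required":["motion"]}

```bash
ls; mkdir -p pics; cat > h.py <<'E'
import numpy as np, cv2
from scipy.spatial.transform import Rotation as R
from plant import read_state, read_camera
def snap(n,name):
    c=read_camera(n); cv2.imwrite(f'pics/{name}.png',c['frame'][:,:,::-1]); return c
E
python3 - <<'E'
from h import *
s=read_state();print({k:np.round(v,3) for k,v in s.items()})
for n in ['scene','side','wrist']:
    c=snap(n,n+'0');print(n,c['vertical_fov'],c['cx'],c['cy']);print(np.round(c.get('world_from_camera',c.get('hand_eye')),3))
E
```

```text
pics
{'t': np.float64(0.0), 'q': array([-1.298,  0.131,  1.489,  0.   ,  1.523, -0.085]), 'dq': array([ 0.001,  0.001,  0.003,  0.001, -0.001,  0.   ]), 'joint_torque': array([ 2.0000e-03, -5.5984e+01, -4.9176e+01,  7.7000e-02,  3.6000e-02,
       -0.0000e+00]), 'tool_pos': array([ 0.21 , -0.561,  0.218]), 'orientation': array([-3.09 , -0.559,  0.   ]), 'force': array([1.174, 0.317, 0.489]), 'wrist_torque': array([-0.002,  0.049,  0.027]), 'opening': np.float64(0.093)}
scene 53.479714312525665 322.5860489382193 242.88175432758354
[[ 0.834  0.34  -0.434  1.186]
 [ 0.551 -0.517  0.655 -0.911]
 [-0.002 -0.786 -0.619  1.126]
 [ 0.     0.     0.     1.   ]]
side 44.102443309812344 319.3003251690586 240.97692537810028
[[-0.995 -0.071  0.069  0.388]
 [-0.099  0.734 -0.672  1.244]
 [-0.003 -0.675 -0.738  1.447]
 [ 0.     0.     0.     1.   ]]
wrist 58.233174584152536 317.13210472710387 241.57189376678855
[[ 0.001 -0.97  -0.244  0.067]
 [ 1.     0.001  0.001  0.001]
 [-0.    -0.244  0.97  -0.164]
 [ 0.     0.     0.     1.   ]]
```

View pics/scene0.png

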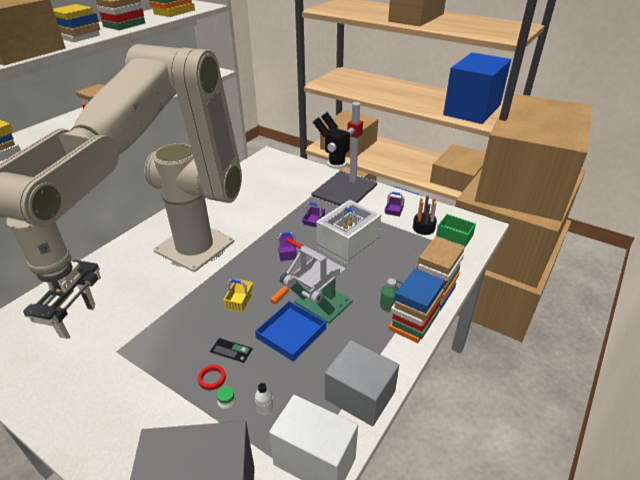

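View pics/side0.png

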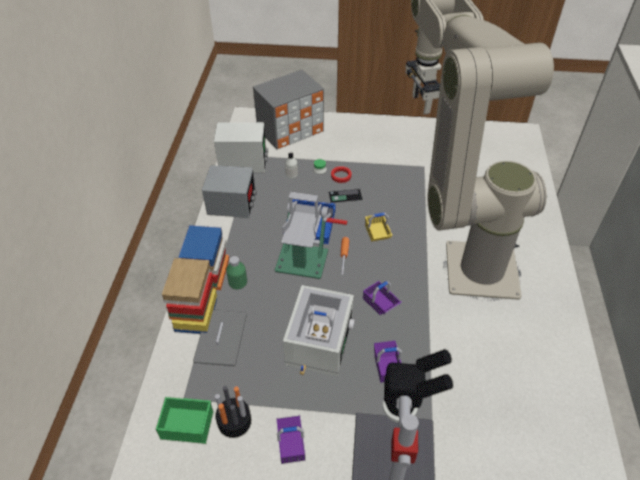

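View pics/wrist0.png

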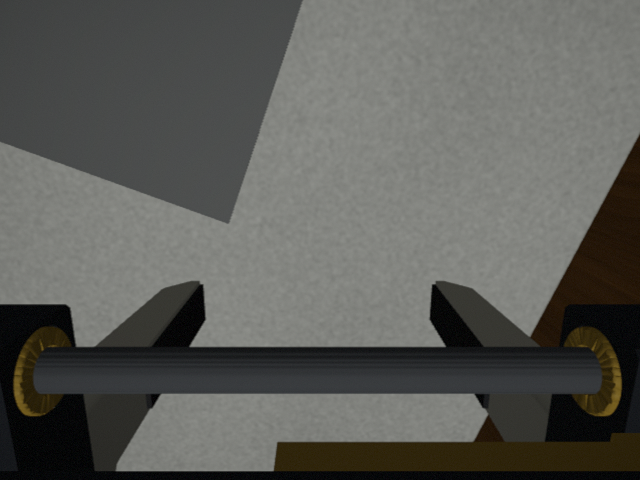

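```bash
python3 - <<'E'
from h import *
a=cv2.imread('pics/scene0.png')[180:370,210:410]; cv2.imwrite('pics/sc1.png',cv2.resize(a,None,fx=3.1,fy=3.1,interpolation=cv2.INTER_CUBIC))
a=cv2.imread('pics/side0.png')[180:375,255:400]; cv2.imwrite('pics/sd1.png',cv2.resize(a,None,fx=3,fy=3,interpolation=cv2.INTER_CUBIC))
E
```

```text
(no output)
```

View pics/sc1.png

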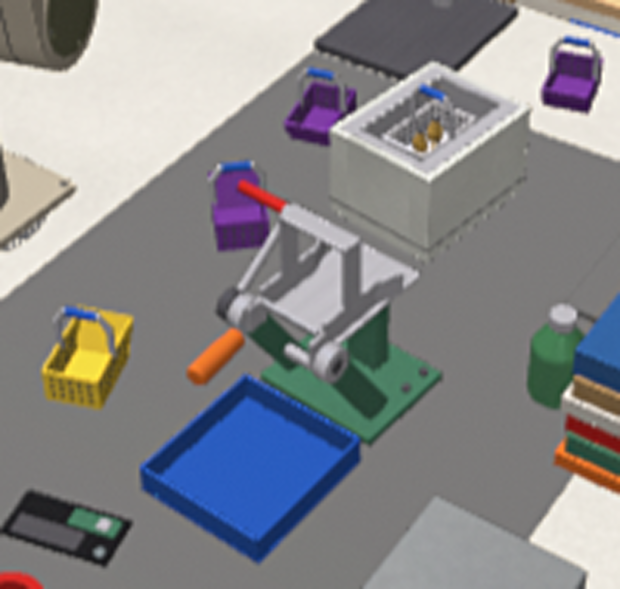

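View pics/sd1.png

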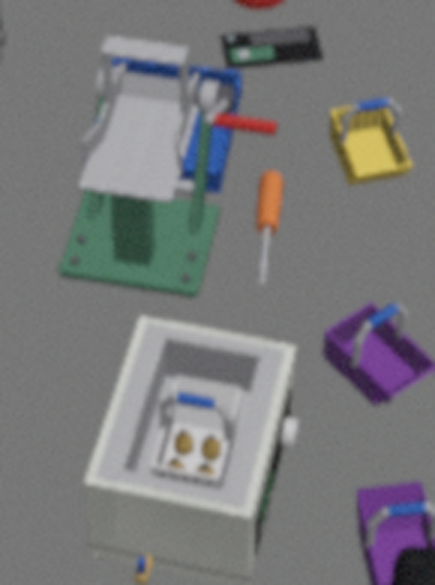

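```bash
cat >> h.py <<'E'
def ray(c,uv,T=None):
    f=240/np.tan(np.radians(c['vertical_fov']/2))
    T=c['world_from_camera'] if T is None else T
    d=np.array([(uv[0]-c['cx'])/f,(uv[1]-c['cy'])/f,1.])
    d=T[:3,:3]@d; return T[:3,3],d/np.linalg.norm(d)
def tri(rays):
    A=np.zeros((3,3));b=np.zeros(3)
    for o,d in rays:
        P=np.eye(3)-np.outer(d,d);A+=P;b+=P@o
    p=np.linalg.solve(A,b)
    return p,[np.linalg.norm((np.eye(3)-np.outer(d,d))@(p-o)) for o,d in rays]
def onz(r,z):
    o,d=r; return o+d*(z-o[2])/d[2]
def tool_T(s=None):
    s=s or read_state(); T=np.eye(4);T[:3,:3]=R.from_rotvec(s['orientation']).as_matrix();T[:3,3]=s['tool_pos'];return T
def proj(c,p,T=None):
    f=240/np.tan(np.radians(c['vertical_fov']/2)); T=c['world_from_camera'] if T is None else T
    q=np.linalg.inv(T)@np.append(p,1); return f*q[0]/q[2]+c['cx'],f*q[1]/q[2]+c['cy']
E
python3 - <<'E'
from h import *
a=read_camera('scene');b=read_camera('side')
def blob(im,lo,hi,box):
    hsv=cv2.cvtColor(im,cv2.COLOR_RGB2HSV);m=cv2.inRange(hsv,lo,hi);x0,y0,x1,y1=box
    z=np.zeros_like(m);z[y0:y1,x0:x1]=m[y0:y1,x0:x1];ys,xs=np.nonzero(z);return (xs.mean(),ys.mean(),len(xs),xs.min(),xs.max(),ys.min(),ys.max())
B=((105,110,70),(125,255,255))
u=blob(a['frame'],*B,(335,200,365,225));v=blob(b['frame'],*B,(300,305,340,322));print(u,v)
print('sleeve',tri([ray(a,u),ray(b,v)]))
Rd=((0,150,100),(6,255,255))
u=blob(a['frame'],*Rd,(280,230,305,252));v=blob(b['frame'],*Rd,(315,210,355,232));print(u,v)
print('grip',tri([ray(a,u),ray(b,v)]))
# tray rim corners scene (z=.035)
for p in [(250,378),(142,470),(258,560),(360,455)]:
    print('tray',onz(ray(a,(210+p[0]/3.1,180+p[1]/3.1)),.035))
for p in [(428,63),(330,130),(432,182),(530,108)]:
    print('clean',onz(ray(a,(210+p[0]/3.1,180+p[1]/3.1)),.13))
for p in [(142,317),(296,347),(253,516),(87,483)]:
    print('cleanS',onz(ray(b,(255+p[0]/3,180+p[1]/3)),.13))
for p in [(61,272),(197,294),(219,207)]:
    print('baseS',onz(ray(b,(255+p[0]/3,180+p[1]/3)),.01))
E
```

```text
(np.float64(348.6666666666667), np.float64(209.28571428571428), 21, np.int64(345), np.int64(352), np.int64(207), np.int64(211)) (np.float64(319.84), np.float64(313.16), 25, np.int64(315), np.int64(325), np.int64(312), np.int64(315))
sleeve (array([0.48080563, 0.32800476, 0.15862461]), [np.float64(0.0019252908144822712), np.float64(0.001925290814482139)])
(np.float64(294.8666666666667), np.float64(243.2), 45, np.int64(288), np.int64(301), np.int64(239), np.int64(247)) (np.float64(337.5111111111111), np.float64(221.04444444444445), 45, np.int64(328), np.int64(346), np.int64(219), np.int64(223))
grip (array([0.46170656, 0.02244016, 0.19737041]), [np.float64(0.001380891228157513), np.float64(0.0013808912281574862)])
tray [ 0.50433454 -0.06718133  0.035     ]
tray [ 0.4910434  -0.22450164  0.035     ]
tray [ 0.6479024  -0.24922836  0.035     ]
tray [ 0.65646409 -0.09265671  0.035     ]
clean [0.42467935 0.41519821 0.13      ]
clean [0.40290529 0.23216368 0.13      ]
clean [0.55176143 0.21260768 0.13      ]
clean [0.57492641 0.39831029 0.13      ]
cleanS [0.54309004 0.21932412 0.13      ]
cleanS [0.39691109 0.24051945 0.13      ]
cleanS [0.4226753  0.42507006 0.13      ]
cleanS [0.56902351 0.40597559 0.13      ]
baseS [0.64881956 0.0747333  0.01      ]
baseS [0.50398702 0.09038394 0.01      ]
baseS [ 0.49208556 -0.03215974  0.01      ]
```

```bash
cat >> h.py <<'E'
def goal(p,phi,tilt=None):
    "numbers for tool at p pointing down, tool x at azimuth phi deg"
    T=tool_T(); f=np.radians(phi)
    G=np.array([[np.cos(f),np.sin(f),0],[np.sin(f),-np.cos(f),0],[0,0,-1]])
    if tilt is not None: G=R.from_rotvec(tilt).as_matrix()@G
    sh=T[:3,:3].T@(np.array(p)-T[:3,3])/0.5
    tr=R.from_matrix(T[:3,:3].T@G).as_rotvec()/(np.pi/2)
    x=T[:3,0]
    print('at',np.round(T[:3,3],4),'phi',round(np.degrees(np.arctan2(x[1],x[0])),2),'zt',np.round(T[:3,2],4),'goal',np.round(p,4),'-> shift',np.round(sh,4),'turn',np.round(tr,4),'dist',np.linalg.norm(sh)*.5)
E
python3 -c "
from h import *
goal((.5,-.15,.4),80)"
```

```text
at [ 0.2101 -0.5617  0.2182] phi 20.5 zt [-2.e-04  8.e-04 -1.e+00] goal [ 0.5  -0.15  0.4 ] -> shift [ 0.8315 -0.5686 -0.3631] turn [-5.000e-04 -3.000e-04 -6.611e-01] dist 0.5354065110446948
```

Emit:
{"fn": "jog_arm", "kwargs": {"motion": [1,0.2,-0.13,-0.3,0,0,-0.09,1,0.3,-0.2,-0.36,0,0,-0.18,1,0.4,-0.27,-0.36,0,0,-0.27,1,0.5,-0.34,-0.36,0,0,-0.36,1,0.6,-0.4,-0.36,0,0,-0.45,1,0.7,-0.46,-0.36,0,0,-0.54,1,0.8,-0.52,-0.36,0,0,-0.63,1,0.83,-0.57,-0.36,0,0,-0.66]}}

```text
t: 1.05
tool_pos: [0.4164, -0.2745, 0.3778]
orientation: [2.403, 2.023, 0.001]
force: [0.9, -0.7, -0.3]
opening: 0.0929
```

```bash
python3 -c "
from h import *
print(read_state()['q'])
goal((.55,.26,.36),172)"
```

```text
[-6.86117984e-01 -1.52615567e-01  1.48224277e+00  5.66120546e-04
  1.81180183e+00 -5.14731310e-01]
at [ 0.4164 -0.2745  0.3778] phi 80.19 zt [ 5.e-04  3.e-04 -1.e+00] goal [0.55 0.26 0.36] -> shift [1.0989 0.0812 0.0361] turn [ 4.0000e-04  0.0000e+00 -1.0201e+00] dist 0.5512302918456615
```

Emit:
{"fn": "jog_arm", "kwargs": {"motion": [1,0.1,0.02,0,0,0,-0.09,1,0.2,0.03,0,0,0,-0.18,1,0.3,0.04,0,0,0,-0.27,1,0.4,0.05,0,0,0,-0.36,1,0.5,0.05,0,0,0,-0.45,1,0.6,0.05,0,0,0,-0.54,1,0.7,0.05,0,0,0,-0.63,1,0.8,0.05,0,0,0,-0.72]}}

```text
t: 1.85
tool_pos: [0.5084, 0.114, 0.3781]
orientation: [0.936, 2.998, 0.001]
force: [-0.4, -0.4, -0.1]
opening: 0.0932
```

```bash
python3 -c "
from h import *
print(read_state()['q'])
goal((.46,.2,.40),172)"
```

```text
[ 1.22047245e-01 -9.29486298e-02  1.42696109e+00  1.88644634e-04
  1.80662040e+00 -8.43584644e-01]
at [0.5084 0.114  0.3781] phi 145.33 zt [ 9.e-04  3.e-04 -1.e+00] goal [0.46 0.2  0.4 ] -> shift [ 0.1774  0.0864 -0.0439] turn [ 0.0004  0.0005 -0.2963] dist 0.10108342521063314
```

Emit:
{"fn": "jog_arm", "kwargs": {"motion": [1,0.06,0.03,-0.02,0,0,-0.09,1,0.12,0.06,-0.04,0,0,-0.18,1,0.18,0.09,-0.04,0,0,-0.27,1,0.18,0.09,-0.04,0,0,-0.3,1,0.18,0.09,-0.04,0,0,-0.3]}}

```text
t: 2.35
tool_pos: [0.4595, 0.2031, 0.3982]
orientation: [0.206, 3.134, 0.001]
force: [0.7, 0.2, 0.1]
opening: 0.0929
```

```bash
python3 -c "
from h import *
s=read_state();c=snap('wrist','w1');np.save('w1T.npy',tool_T(s)@c['hand_eye']);print(tool_T(s))"
```

```text
[[-9.91404327e-01  1.30827244e-01  1.30121632e-03  4.59534555e-01]
 [ 1.30827761e-01  9.91405061e-01  3.20130633e-04  2.03100790e-01]
 [-1.24815064e-03  4.87614112e-04 -9.99999102e-01  3.98206767e-01]
 [ 0.00000000e+00  0.00000000e+00  0.00000000e+00  1.00000000e+00]]
```

View pics/w1.png

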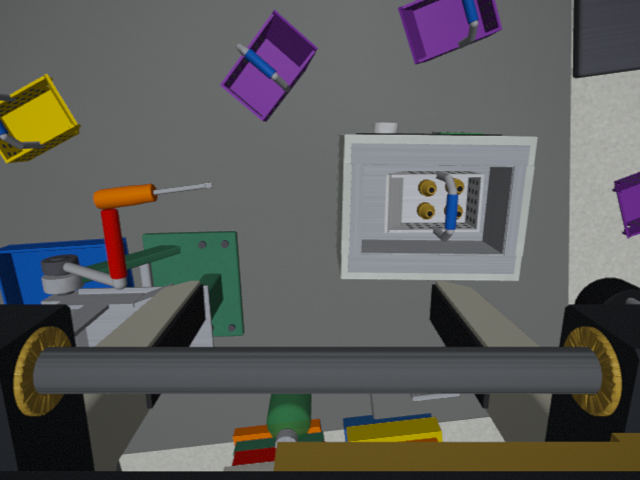

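```bash
python3 - <<'E'
from h import *
a=cv2.imread('pics/w1.png')
cv2.imwrite('pics/w1a.png',cv2.resize(a[125:285,335:545],None,fx=3.7,fy=3.7,interpolation=cv2.INTER_CUBIC))
hsv=cv2.cvtColor(a,cv2.COLOR_BGR2HSV)
c=read_camera('wrist');T=np.load('w1T.npy')
m=cv2.inRange(hsv,(105,130,80),(122,255,255));m2=np.zeros_like(m);m2[180:240,430:470]=m[180:240,430:470]
print(cv2.minAreaRect(cv2.findNonZero(m2)))
p=cv2.minAreaRect(cv2.findNonZero(m2));print('sleeve',onz(ray(c,p[0],T),.158)); b=cv2.boxPoints(p)
for q in b: print(onz(ray(c,q,T),.158))
m=cv2.inRange(hsv,(0,180,80),(5,255,255));m2=np.zeros_like(m);m2[200:290,90:140]=m[200:290,90:140]
p=cv2.minAreaRect(cv2.findNonZero(m2));print(p,'grip',onz(ray(c,p[0],T),.198)); b=cv2.boxPoints(p)
for q in b: print(onz(ray(c,q,T),.198))
for q in [(343,135),(536,137),(519,279),(341,278)]: print('cl',onz(ray(c,q,T),.13))
E
```

```text
((451.39593505859375, 211.45684814453125), (11.257034301757812, 35.6235237121582), 4.085616588592529)
sleeve [0.48140832 0.32814714 0.158     ]
[0.49749729 0.3206685  0.158     ]
[0.4635028 0.3250282 0.158    ]
[0.46563948 0.33547696 0.158     ]
[0.49969452 0.33133237 0.158     ]
((112.95999145507812, 243.22000122070312), (70.56926727294922, 15.697771072387695), 81.8698959350586) grip [0.46226839 0.02186101 0.198     ]
[0.43163809 0.01837703 0.198     ]
[0.43149316 0.03204254 0.198     ]
[0.49414549 0.0254868  0.198     ]
[0.49437981 0.01123741 0.198     ]
cl [0.3981822  0.23561278 0.13      ]
cl [0.42457433 0.42210026 0.13      ]
cl [0.56952775 0.40333414 0.13      ]
cl [0.54386652 0.2165417  0.13      ]
```

View pics/w1a.png

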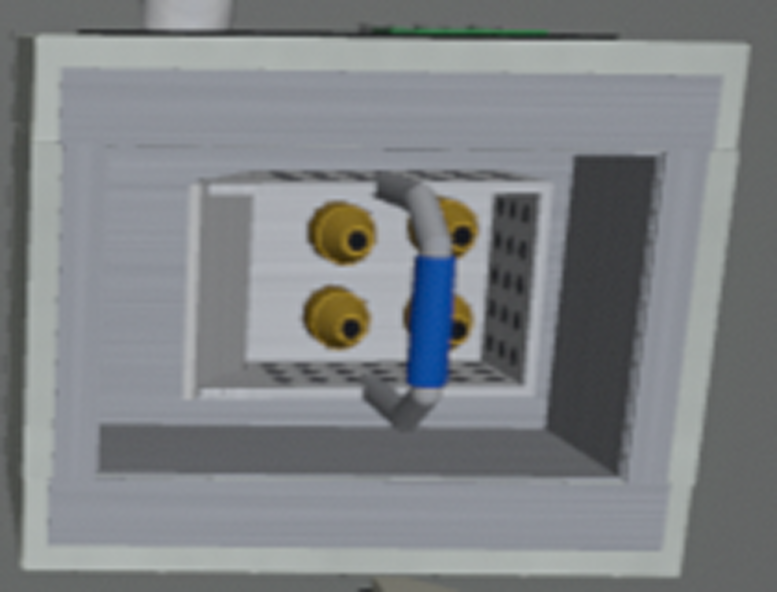

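```bash
python3 -c "
from h import *
goal((.62,.05,.40),173)"
```

```text
at [0.46   0.202  0.3979] phi 172.23 zt [ 8.e-04  0.e+00 -1.e+00] goal [0.62 0.05 0.4 ] -> shift [-0.3582 -0.258  -0.0039] turn [ 0.0001  0.0005 -0.0086] dist 0.22070180201982842
```

Emit:
{"fn": "jog_arm", "kwargs": {"motion": [1,-0.07,-0.05,0,0,0,-0.01,1,-0.15,-0.11,0,0,0,-0.01,1,-0.23,-0.17,0,0,0,-0.01,1,-0.3,-0.22,0,0,0,-0.01,1,-0.36,-0.26,0,0,0,-0.01,1,-0.36,-0.26,0,0,0,-0.01,1,-0.36,-0.26,0,0,0,-0.01]}}

```text
t: 3.15
tool_pos: [0.6211, 0.0472, 0.3968]
orientation: [-0.195, -3.134, -0.0]
force: [-0.3, 0.0, 0.1]
opening: 0.0932
```

```bash
python3 -c "
from h import *
s=read_state();c=snap('wrist','w2');np.save('w2T.npy',tool_T(s)@c['hand_eye']);print(tool_T(s))"
```

```text
[[-9.92313782e-01  1.23739810e-01 -1.34808898e-03  6.21065401e-01]
 [ 1.23739681e-01  9.92314698e-01  1.79199306e-04  4.72435447e-02]
 [ 1.35990260e-03  1.10098398e-05 -9.99999075e-01  3.96810257e-01]
 [ 0.00000000e+00  0.00000000e+00  0.00000000e+00  1.00000000e+00]]
```

View pics/w2.png

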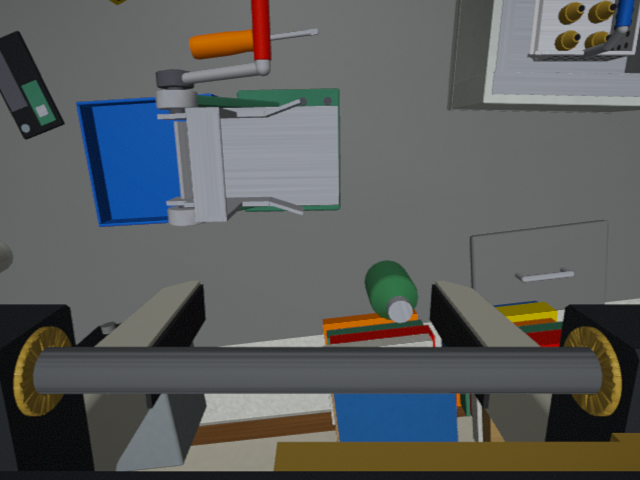

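```bash
python3 - <<'E'
from h import *
a=cv2.imread('pics/w2.png')
cv2.imwrite('pics/w2a.png',cv2.resize(a[60:240,150:350],None,fx=3.3,fy=3.3,interpolation=cv2.INTER_CUBIC))
E
```

```text
(no output)
```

View pics/w2a.png

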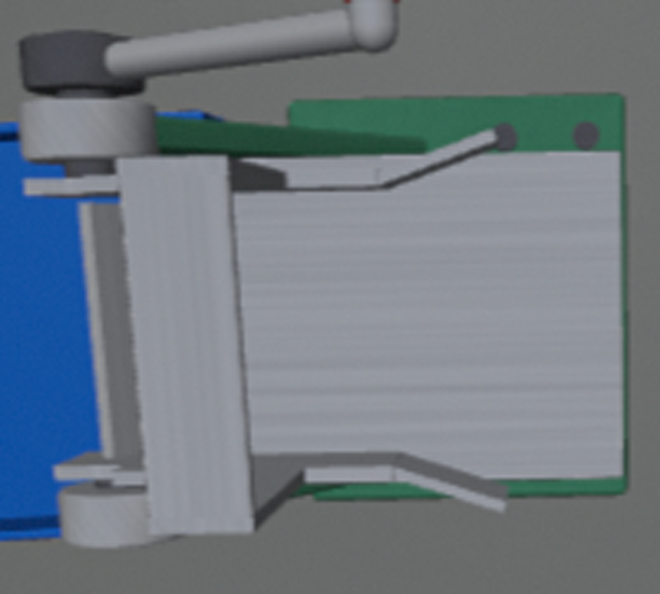

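```bash
cat >> h.py <<'E'
# stand frame
E
python3 - <<'E'
from h import *
c=read_camera('wrist');T=np.load('w2T.npy')
cr=lambda p:(150+p[0]/3.3,60+p[1]/3.3)
a,b=[onz(ray(c,cr(p),T),.140) for p in [(619,151),(622,477)]]
print('ff',a,b,(a+b)/2,np.linalg.norm(a-b),np.degrees(np.arctan2(*(b-a)[1::-1])))
H=[onz(ray(c,cr(p),T),.2415) for p in [(118,158),(229,156),(254,532),(150,533)]]
print(H,'hoop',np.mean(H,0));
for i in range(4):
  d=H[(i+1)%4]-H[i];print(np.linalg.norm(d),np.degrees(np.arctan2(d[1],d[0])))
from scipy.optimize import least_squares
# fit stand pose (x,y,yaw) : known points
ff=(a+b)/2;hc=np.mean(H,0);gr=np.array([.4622,.0221]); w=b-a
obs=[((-152,0),ff),((-50,0),hc),((-90,-109),gr),((-152,47),b),((-152,-47),a)]
def res(v):
    C=np.array([[np.cos(v[2]),-np.sin(v[2])],[np.sin(v[2]),np.cos(v[2])]])
    return np.concatenate([(v[:2]+C@np.array(m)/1000-p[:2]) for m,p in obs])
r=least_squares(res,[.57,-.05,-1.67]);print(r.x,np.degrees(r.x[2]),np.round(r.fun*1000,1))
E
```

```text
ff [0.53165974 0.0764844  0.14      ] [0.6243376  0.06697933 0.14      ] [0.57799867 0.07173186 0.14      ] 0.09316401105597169 -5.855799630109131
[array([ 0.52524432, -0.03593219,  0.2415    ]), array([ 0.52777862, -0.01215619,  0.2415    ]), array([ 0.60970233, -0.02112824,  0.2415    ]), array([ 0.60699962, -0.04483039,  0.2415    ])] hoop [ 0.56743122 -0.02851175  0.2415    ]
0.023910688736975973 83.9157912317187
0.08241354309835072 -6.249964671233179
0.023855743336130334 -96.50521194320773
0.08223811362151026 173.78841133134722
[ 0.56173265 -0.07908507 -1.6772836 ] -96.10127121488874 [-0.1  0.3 -0.4 -0.9  0.7 -0.1  0.3  0.1 -0.5  0.6]
```

```bash
python3 -c "
from h import *
goal((.4813,.3281,.25),172.7)"
```

```text
at [0.6204 0.0489 0.3983] phi 173.06 zt [ 8.e-04  3.e-04 -1.e+00] goal [0.4813 0.3281 0.25  ] -> shift [0.3439 0.5206 0.2965] turn [0.0003 0.0005 0.004 ] dist 0.3453897070810449
```

Emit:
{"fn": "jog_arm", "kwargs": {"motion": [1,0.05,0.07,0.0,0,0,0,1,0.11,0.17,0.02,0,0,0,1,0.17,0.26,0.06,0,0,0,1,0.23,0.35,0.13,0,0,0,1,0.29,0.44,0.2,0,0,0,1,0.34,0.5,0.26,0,0,0.004,1,0.344,0.52,0.296,0,0,0.004,1,0.344,0.52,0.296,0,0,0.004]}}

```text
t: 4.05
tool_pos: [0.4765, 0.3306, 0.2465]
orientation: [-0.192, -3.132, 0.002]
force: [-0.5, -0.2, 0.2]
opening: 0.0928
```

```bash
python3 - <<'E'
from h import *
s=read_state();c=snap('wrist','w3');T=tool_T(s)@c['hand_eye']
hsv=cv2.cvtColor(c['frame'],cv2.COLOR_RGB2HSV);m=cv2.inRange(hsv,(105,130,80),(122,255,255))
n,l,st,ce=cv2.connectedComponentsWithStats(m)
for i in range(1,n):
    if st[i,4]>60: 
        p=cv2.minAreaRect(cv2.findNonZero((l==i).astype('uint8')));print(p,onz(ray(c,p[0],T),.158))
goal((.4813,.3281,.139),172.7)
E
```

```text
((45.2945556640625, 26.19554328918457), (56.28779983520508, 14.845907211303711), 39.289405822753906) [0.33592881 0.19901993 0.158     ]
((316.0, 256.0), (54.0, 16.0), 90.0) [0.48140688 0.3281325  0.158     ]
at [0.477  0.3303 0.2467] phi 172.96 zt [-0.0039 -0.0012 -1.    ] goal [0.4813 0.3281 0.139 ] -> shift [-0.0098 -0.0029  0.2153] turn [-0.0011 -0.0023  0.0029] dist 0.10776718079435207
```

View pics/w3.png

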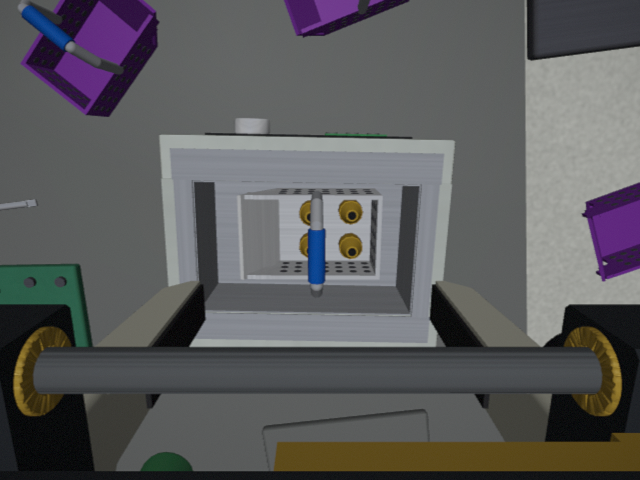

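Emit:
{"fn": "jog_arm", "kwargs": {"motion": [0.6,-0.01,-0.003,0.05,0,-0.002,0.002,0.6,-0.01,-0.003,0.1,0,-0.002,0.002,0.6,-0.01,-0.003,0.15,0,-0.002,0.002,0.6,-0.01,-0.003,0.19,0,-0.002,0.002,0.6,-0.01,-0.003,0.215,0,-0.002,0.002,0.6,-0.01,-0.003,0.215,0,-0.002,0.002,0.6,-0.01,-0.003,0.215,0,-0.002,0.002], "grip_force": 35}}

```text
t: 4.8
tool_pos: [0.4822, 0.3281, 0.1407]
orientation: [0.198, 3.134, -0.001]
force: [0.4, 0.5, 0.7]
opening: 0.0561
```

```bash
python3 - <<'E'
from h import *
goal((.4813,.3281,.139),172.7)
E
```

```text
at [0.4822 0.3281 0.1407] phi 172.76 zt [ 8.e-04 -9.e-04 -1.e+00] goal [0.4813 0.3281 0.139 ] -> shift [ 0.0017 -0.0001  0.0034] turn [-0.0005  0.0006  0.0007] dist 0.0019267593172958267
```

Close and hold.

Emit:
{"fn": "jog_arm", "kwargs": {"motion": [0.3,0.001,0,0.003,0,0,0,0,0.001,0,0.003,0,0,0,0,0.001,0,0.003,0,0,0,0,0.001,0,0.003,0,0,0,0,0.001,0,0.003,0,0,0], "grip_force": 35}}

```text
t: 5.3
tool_pos: [0.4817, 0.3282, 0.1394]
orientation: [0.198, 3.134, -0.001]
force: [-0.6, 0.4, 0.3]
opening: 0.0204
```

Emit:
{"fn": "jog_arm", "kwargs": {"motion": [0,0,0,0,0,0,0,0,0,0,0,0,0,0,0,0,0,0,0,0,0,0,0,0,-0.01,0,0,0,0,0,0,-0.03,0,0,0]}}

```text
t: 5.8
tool_pos: [0.4806, 0.3275, 0.1532]
orientation: [-0.198, -3.134, 0.004]
force: [-0.3, -1.2, -3.4]
opening: 0.01
```

Emit:
{"fn": "jog_arm", "kwargs": {"motion": [0,0,0,-0.04,0,0,0,0,0,0,-0.08,0,0,0,0,0,0,-0.12,0,0,0,0,0,0,-0.16,0,0,0,0,0,0,-0.2,0,0,0,0,0,0,-0.24,0,0,0,0,0,0,-0.25,0,0,0,0,0,0,-0.25,0,0,0]}}

```text
t: 6.6
tool_pos: [0.4813, 0.328, 0.2794]
orientation: [0.198, 3.135, -0.003]
force: [-0.6, -0.4, -4.0]
opening: 0.0098
```

```bash
python3 - <<'E'
from h import *
c=snap('side','s2');d=snap('scene','c2')
cv2.imwrite('pics/s2a.png',np.hstack([cv2.resize(c['frame'][200:380,250:400,::-1],None,fx=3,fy=3),cv2.resize(d['frame'][140:320,290:410,::-1],None,fx=3,fy=3)]))
goal((.575,.0452,.26),173.9)
E
```

```text
at [0.4805 0.3275 0.2771] phi 172.77 zt [-0.0032 -0.0034 -1.    ] goal [0.575  0.0452 0.26  ] -> shift [-0.2587 -0.5362  0.0354] turn [-0.0024 -0.0018 -0.0126] dist 0.2982278668949837
```

View pics/s2a.png

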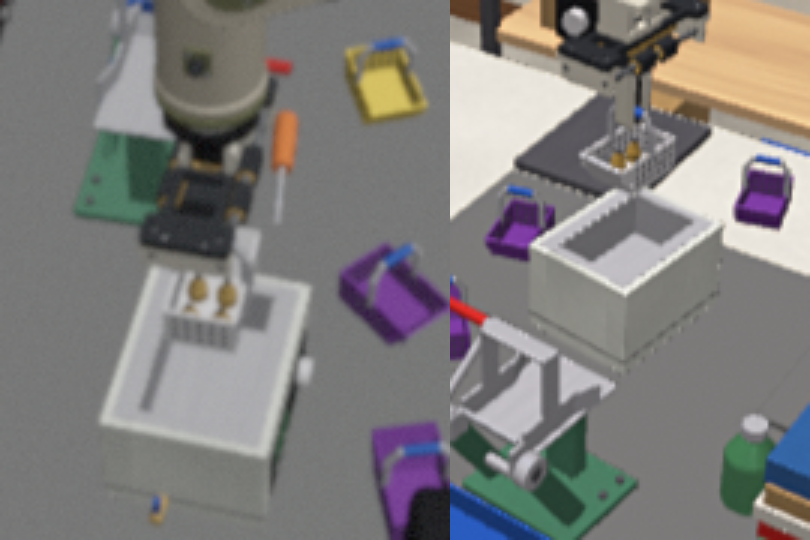

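Emit:
{"fn": "jog_arm", "kwargs": {"motion": [0,-0.007,-0.014,0,0,0,0,0,-0.022,-0.045,0,0,0,0,0,-0.045,-0.09,0,0,0,0,0,-0.07,-0.14,0,0,0,-0.002,0,-0.095,-0.19,0,0,0,-0.004,0,-0.12,-0.24,0,-0.002,-0.002,-0.006,0,-0.145,-0.29,0,-0.002,-0.002,-0.008,0,-0.17,-0.34,0,-0.002,-0.002,-0.01]}}

```text
t: 7.5
tool_pos: [0.5434, 0.1455, 0.2768]
orientation: [-0.175, -3.136, 0.002]
force: [0.4, 0.0, -3.0]
opening: 0.0102
```

```bash
python3 - <<'E'
from h import *
goal((.575,.0452,.26),173.9)
E
```

```text
at [0.5434 0.1455 0.2768] phi 173.62 zt [-7.0e-04 -1.3e-03 -1.0e+00] goal [0.575  0.0452 0.26  ] -> shift [-0.085  -0.1923  0.0338] turn [-0.0009 -0.0003 -0.0031] dist 0.10647822139530339
```

Emit:
{"fn": "jog_arm", "kwargs": {"motion": [0,-0.02,-0.045,0,0,0,-0.003,0,-0.04,-0.09,0,0,0,-0.003,0,-0.06,-0.135,0.01,0,0,-0.003,0,-0.075,-0.17,0.02,0,0,-0.003,0,-0.083,-0.188,0.03,0,0,-0.003,0,-0.085,-0.192,0.034,0,0,-0.003,0,-0.085,-0.192,0.034,0,0,-0.003]}}

```text
t: 8.2
tool_pos: [0.5746, 0.0451, 0.2592]
orientation: [-0.168, -3.135, 0.002]
force: [-0.2, 1.1, -4.5]
opening: 0.01
```

```bash
python3 - <<'E'
from h import *
goal((.575,.0452,.213),173.9)
s=read_state();c=snap('wrist','w4')
E
```

```text
at [0.5746 0.0451 0.2592] phi 173.85 zt [-0.002 -0.001 -1.   ] goal [0.575  0.0452 0.213 ] -> shift [-0.001   0.0004  0.0923] turn [-0.0008 -0.0012 -0.0005] dist 0.04616474793371974
```

View pics/w4.png

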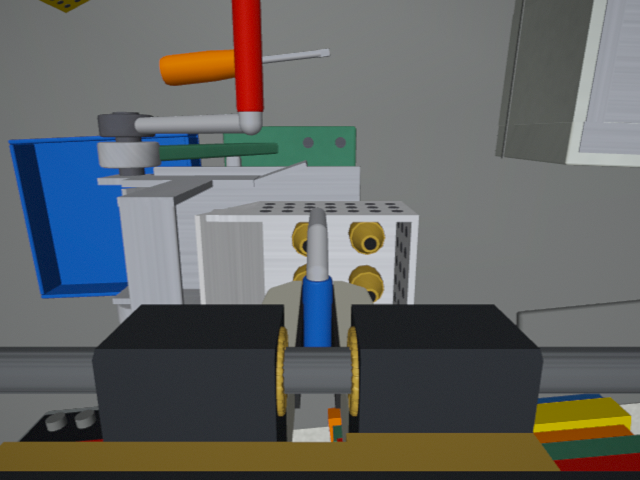

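Emit:
{"fn": "jog_arm", "kwargs": {"motion": [0,0,0,0.02,0,0,0,0,0,0,0.04,0,0,0,0,0,0,0.06,0,0,0,0,0,0,0.08,0,0,0,0,0,0,0.09,0,0,0,0,0,0,0.092,0,0,0]}}

```text
t: 8.85
tool_pos: [0.574, 0.0457, 0.2123]
orientation: [-0.167, -3.134, 0.002]
force: [0.1, 0.3, -4.3]
opening: 0.0098
```

```bash
python3 - <<'E'
from h import *
goal((.575,.0452,.209),173.9)
c=snap('side','s4');d=snap('scene','c4')
cv2.imwrite('pics/s4a.png',np.hstack([cv2.resize(c['frame'][150:300,250:380,::-1],None,fx=3,fy=3),cv2.resize(d['frame'][200:350,250:390,::-1],None,fx=3,fy=3)]))
E
```

```text
at [0.574  0.0457 0.2123] phi 173.91 zt [-0.0033 -0.001  -1.    ] goal [0.575  0.0452 0.209 ] -> shift [-0.0022 -0.0007  0.0065] turn [-0.0008 -0.002   0.0001] dist 0.003470623892118557
```

View pics/s4a.png

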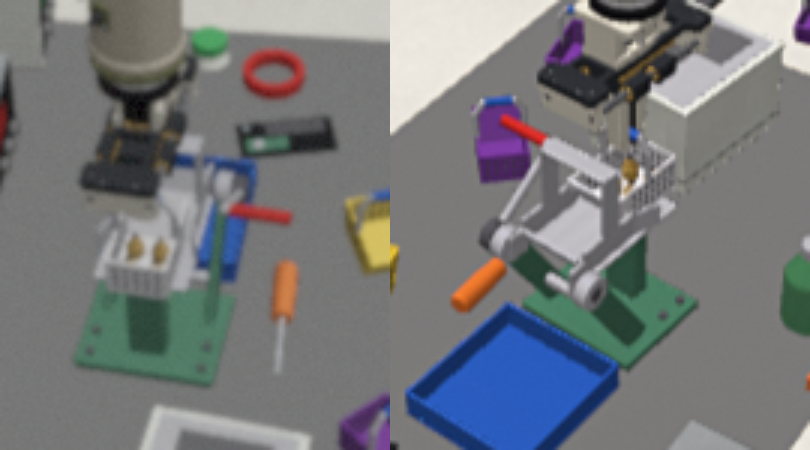

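Looks right: basket just above the front of the cradle. Lower to contact.

Emit:
{"fn": "jog_arm", "kwargs": {"motion": [0,-0.001,0,0.003,0,-0.001,0,0,-0.002,0,0.006,0,-0.002,0,0,-0.002,0,0.008,0,-0.002,0,0,-0.002,0,0.008,0,-0.002,0]}}

```text
t: 9.35
tool_pos: [0.5755, 0.0455, 0.2095]
orientation: [0.167, 3.136, -0.002]
force: [-0.6, 0.3, -4.1]
opening: 0.0102
```

Emit:
{"fn": "jog_arm", "kwargs": {"motion": [0,0,0,0.002,0,0,0,0,0,0,0.004,0,0,0,0,0,0,0.006,0,0,0,0,0,0,0.006,0,0,0]}}

```text
t: 9.75
tool_pos: [0.5764, 0.0455, 0.2092]
orientation: [0.167, 3.132, -0.002]
force: [-3.9, -0.3, 9.7]
opening: 0.0099
```

Emit:
{"fn": "jog_arm", "kwargs": {"motion": [0.35,0,0,0,0,0,0,0.35,0,0,0,0,0,0,0.35,0,0,-0.02,0,0,0,0.35,0,0,-0.06,0,0,0,0.35,0,0,-0.11,0,0,0,0.35,0,0,-0.16,0,0,0,0.35,0,0,-0.2,0,0,0]}}

```text
t: 10.45
tool_pos: [0.5762, 0.0456, 0.3115]
orientation: [0.167, 3.131, -0.002]
force: [0.0, -0.1, 0.6]
opening: 0.0326
```

```bash
python3 - <<'E'
from h import *
P=np.array([.5617,-.0791]);X=np.array([-.1063,-.9943])
for x in(-150,-160): print(x,P+X*(x-50+0)/1000)
goal(np.append(P+X*(-.05-.155),.32),83.9)
c=snap('wrist','w5')
E
```

```text
-150 [0.58296 0.11976]
-160 [0.584023 0.129703]
at [0.5762 0.0456 0.3115] phi 173.9 zt [ 0.0063 -0.0014 -1.    ] goal [0.5835 0.1247 0.32  ] -> shift [ 0.0022  0.1589 -0.0172] turn [0.0028 0.0036 1.    ] dist 0.07990415911539386
```

View pics/w5.png

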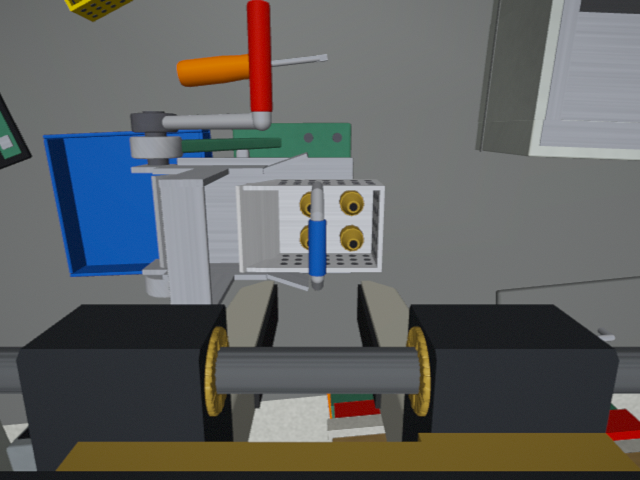

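Emit:
{"fn": "jog_arm", "kwargs": {"motion": [0,0,0.03,-0.01,0,0,0.09,0,0,0.06,-0.017,0,0,0.18,0,0,0.09,-0.017,0,0,0.27,0,0.002,0.12,-0.017,0,0,0.36,0,0.002,0.15,-0.017,0,0,0.45,0,0.002,0.159,-0.017,0,0,0.54,0,0.002,0.159,-0.017,0,0,0.63,0,0.002,0.159,-0.017,0,0,0.72], "grip_force": 20}}

```text
t: 11.3
tool_pos: [0.5846, 0.1251, 0.3233]
orientation: [1.823, 2.547, 0.008]
force: [-0.1, 0.5, 0.3]
opening: 0.0003
```

```bash
python3 - <<'E'
from h import *
P=np.array([.5617,-.0791]);X=np.array([-.1063,-.9943])
goal(np.append(P+X*(-.05-.155),.32),83.9)
E
```

```text
at [0.5846 0.1251 0.3233] phi 108.8 zt [ 0.0106 -0.0015 -0.9999] goal [0.5835 0.1247 0.32  ] -> shift [-0.     -0.0024  0.0066] turn [0.0067 0.0017 0.2766] dist 0.003501990204613739
```

Emit:
{"fn": "jog_arm", "kwargs": {"motion": [0,0,-0.002,0.03,0.007,0,0.09,0,0,-0.002,0.07,0.007,0,0.18,0,0,-0.002,0.12,0.007,0,0.26,0,0,-0.002,0.17,0.007,0,0.277,0,0,-0.002,0.22,0.007,0,0.277,0,0,-0.002,0.27,0.007,0,0.277,0,0,-0.002,0.3,0.007,0,0.277,0,0,-0.002,0.317,0.007,0,0.277]}}

```text
t: 12.1
tool_pos: [0.5844, 0.1245, 0.1629]
orientation: [2.337, 2.099, -0.006]
force: [0.3, 0.2, 0.5]
opening: 0.0005
```

```bash
python3 - <<'E'
from h import *
P=np.array([.5617,-.0791]);X=np.array([-.1063,-.9943])
goal(np.append(P+X*(-.05-.155),.165),83.9)
goal(np.append(P+X*(-.05-.056),.165),83.9)
c=snap('wrist','w6');c=snap('side','s6');cv2.imwrite('pics/s6a.png',cv2.resize(c['frame'][150:300,230:400,::-1],None,fx=3,fy=3))
E
```

```text
at [0.5844 0.1245 0.1629] phi 83.87 zt [-0.0027 -0.003  -1.    ] goal [0.5835 0.1247 0.165 ] -> shift [ 0.0003 -0.0019 -0.0042] turn [-0.0015  0.0021 -0.0004] dist 0.002320583536130109
at [0.5844 0.1245 0.1629] phi 83.87 zt [-0.0027 -0.003  -1.    ] goal [0.573  0.0263 0.165 ] -> shift [-0.1977 -0.0018 -0.0036] turn [-0.0015  0.0021 -0.0004] dist 0.09884658467720757
```

View pics/w6.png

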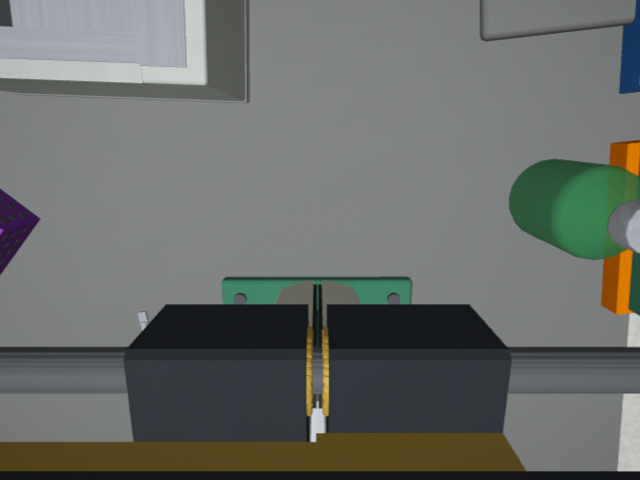

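View pics/s6a.png

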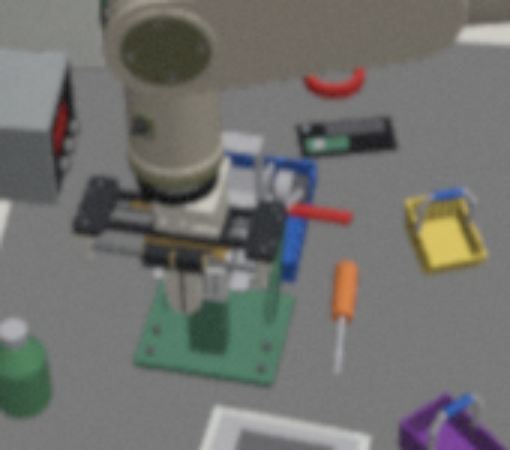

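Emit:
{"fn": "jog_arm", "kwargs": {"motion": [0,-0.015,-0.002,-0.004,0,0.002,0,0,-0.035,-0.002,-0.004,0,0.002,0,0,-0.055,-0.002,-0.004,0,0.002,0,0,-0.07,-0.002,-0.004,0,0.002,0,0,-0.085,-0.002,-0.004,0,0.002,0,0,-0.1,-0.002,-0.004,0,0.002,0,0,-0.115,-0.002,-0.004,0,0.002,0,0,-0.13,-0.002,-0.004,0,0.002,0]}}

```text
t: 13.0
tool_pos: [0.5776, 0.0601, 0.1674]
orientation: [-2.337, -2.099, -0.003]
force: [0.6, 5.7, 5.1]
opening: 0.0006
```

```bash
python3 - <<'E'
from h import *
P=np.array([.5617,-.0791]);X=np.array([-.1063,-.9943])
goal(np.append(P+X*(-.05-.056),.165),83.9)
c=snap('scene','s7');cv2.imwrite('pics/s7a.png',cv2.resize(c['frame'][200:350,250:390,::-1],None,fx=4,fy=4))
c=snap('wrist','w7')
E
```

```text
at [0.5776 0.0601 0.1674] phi 83.87 zt [ 0.001   0.0017 -1.    ] goal [0.573  0.0263 0.165 ] -> shift [-0.0682 -0.002   0.0046] turn [ 0.0005 -0.0012 -0.0003] dist 0.03417704193533705
```

View pics/s7a.png

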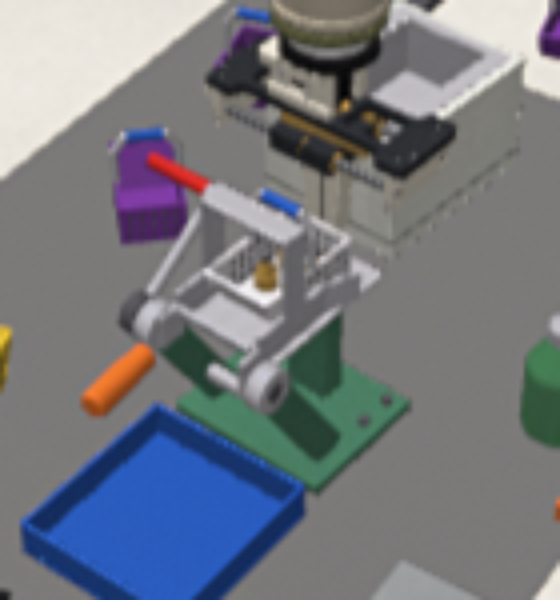

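Emit:
{"fn": "jog_arm", "kwargs": {"motion": [0,-0.015,-0.001,0.002,0,0,0,0,-0.03,-0.002,0.004,0,0,0,0,-0.04,-0.002,0.004,0,0,0,0,-0.05,-0.002,0.004,0,0,0,0,-0.058,-0.002,0.004,0,0,0,0,-0.058,-0.002,0.004,0,0,0]}}

```text
t: 13.7
tool_pos: [0.5735, 0.0301, 0.1655]
orientation: [2.338, 2.098, 0.002]
force: [0.8, 3.0, 1.8]
opening: 0.0004
```

```bash
python3 - <<'E'
from h import *
P=np.array([.5617,-.0791]);X=np.array([-.1063,-.9943])
goal(np.append(P+X*(-.05-.0535),.165),83.9);print(read_state()['force'])
c=snap('scene','s8');cv2.imwrite('pics/s8a.png',cv2.resize(c['frame'][200:350,250:390,::-1],None,fx=4,fy=4))
E
```

```text
at [0.5735 0.0301 0.1655] phi 83.79 zt [ 1.1e-03  4.0e-04 -1.0e+00] goal [0.5727 0.0238 0.165 ] -> shift [-0.0126 -0.0002  0.0009] turn [ 0.0007 -0.0003 -0.0012] dist 0.0063244748625804325
[0.81075094 2.95511792 1.76835222]
```

View pics/s8a.png

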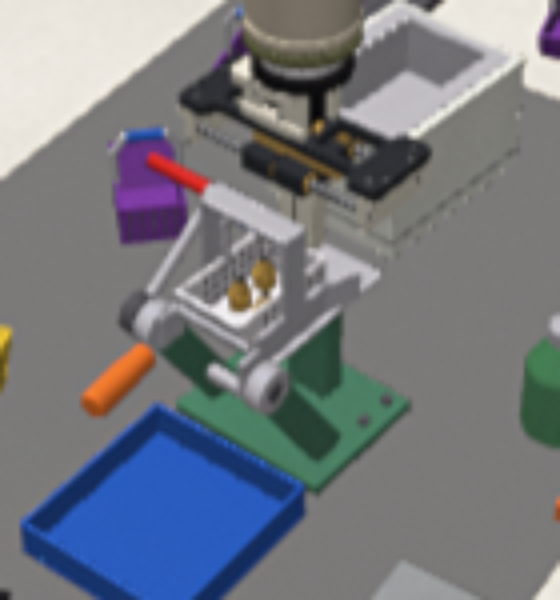

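Emit:
{"fn": "jog_arm", "kwargs": {"motion": [0,-0.005,0,0.001,0,0,0,0,-0.009,0,0.001,0,0,0,0,-0.012,0,0.001,0,0,0,0,-0.012,0,0.001,0,0,0]}}

```text
t: 14.15
tool_pos: [0.5728, 0.0263, 0.1652]
orientation: [-2.336, -2.098, -0.005]
force: [0.2, 12.0, 5.0]
opening: 0.0005
```

Emit:
{"fn": "jog_arm", "kwargs": {"motion": [0,-0.005,0,0,0,0,0,0,-0.009,0,0,0,0,0,0,-0.009,0,0,0,0,0]}}

```text
t: 14.45
tool_pos: [0.5727, 0.0262, 0.1656]
orientation: [-2.331, -2.098, -0.014]
force: [2.0, 21.0, 5.2]
opening: 0.0007
```

```bash
python3 - <<'E'
from h import *
P=np.array([.5617,-.0791]);X=np.array([-.1063,-.9943])
goal(np.append(P+X*(-.05-.0535),.165),83.9);print(read_state()['force'])
c=snap('side','s9');d=snap('scene','c9')
cv2.imwrite('pics/s9a.png',np.hstack([cv2.resize(c['frame'][150:300,250:380,::-1],None,fx=3,fy=3),cv2.resize(d['frame'][200:350,250:390,::-1],None,fx=3,fy=3)]))
E
```

```text
at [0.5727 0.0262 0.1656] phi 83.97 zt [ 0.0024  0.0103 -0.9999] goal [0.5727 0.0238 0.165 ] -> shift [-0.0047  0.0005  0.0012] turn [ 0.0008 -0.0067  0.0008] dist 0.002435393763479484
[ 2.00611345 20.97650111  5.21312218]
```

View pics/s9a.png

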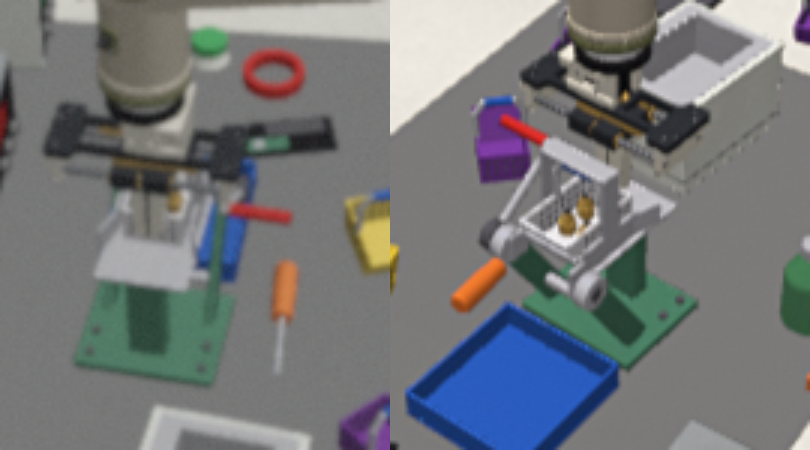

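Emit:
{"fn": "jog_arm", "kwargs": {"motion": [0,0.02,0,0,0,0,0,0,0.06,0,0,0,0,0,0,0.1,0,0,0,0,0,0,0.11,0,-0.06,0,0,0,0,0.11,0,-0.15,0,0,-0.05,0,0.11,0,-0.24,0,0,-0.14,0,0.11,0,-0.33,0,0,-0.23,0,0.11,0,-0.36,0,0,-0.32]}}

```text
t: 15.35
tool_pos: [0.5792, 0.0787, 0.3519]
orientation: [1.731, 2.619, 0.02]
force: [0.1, 0.5, -0.0]
opening: 0.0004
```

```bash
python3 - <<'E'
from h import *
goal((.60,.03,.34),173.9)
E
```

```text
at [0.5792 0.0787 0.3519] phi 113.08 zt [ 0.0092  0.0092 -0.9999] goal [0.6  0.03 0.34] -> shift [-0.106  -0.0003  0.0232] turn [ 0.0085  0.0013 -0.6757] dist 0.054270045712289126
```

Emit:
{"fn": "jog_arm", "kwargs": {"motion": [0.3,-0.02,0,0,0.003,0,-0.09,0.3,-0.04,0,0,0.008,0,-0.18,0.3,-0.06,0,0,0.008,0,-0.27,0.3,-0.08,0,0,0.008,0,-0.36,0.3,-0.106,0,0.02,0.008,0,-0.45,0.3,-0.106,0,0.023,0.008,0,-0.54,0.3,-0.106,0,0.023,0.008,0,-0.63,0.3,-0.106,0,0.023,0.008,0,-0.675]}}

```text
t: 16.15
tool_pos: [0.5997, 0.0294, 0.339]
orientation: [-0.162, -3.137, 0.003]
force: [-0.0, -0.1, -0.1]
opening: 0.0279
```

```bash
python3 - <<'E'
from h import *
s=read_state();c=snap('wrist','w10');np.save('w10T.npy',tool_T(s)@c['hand_eye'])
cv2.imwrite('pics/w10a.png',cv2.resize(c['frame'][60:310,130:400,::-1],None,fx=2.4,fy=2.4,interpolation=cv2.INTER_CUBIC))
goal((.60,.03,.34),173.9)
E
```

```text
at [0.5998 0.0295 0.3392] phi 174.22 zt [ 2.0e-04 -1.6e-03 -1.0e+00] goal [0.6  0.03 0.34] -> shift [-0.0003  0.001  -0.0017] turn [-0.001   0.0002  0.0036] dist 0.0010073245779680965
```

View pics/w10a.png

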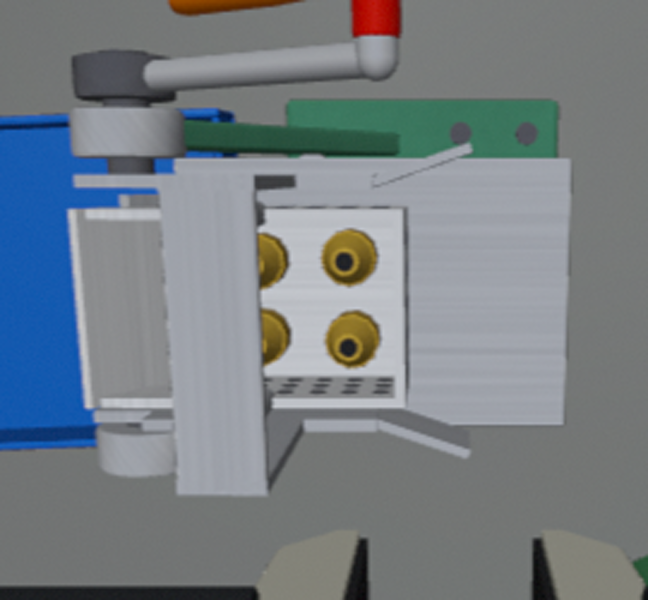

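```bash
python3 - <<'E'
from h import *
c=read_camera('wrist');T=np.load('w10T.npy');P=np.array([.5617,-.0791]);X=np.array([-.1063,-.9943]);Y=np.array([.9943,-.1063])
cr=lambda p:(130+p[0]/2.4,60+p[1]/2.4)
def st(p,z):
    q=onz(ray(c,cr(p),T),z)[:2]-P; return np.round([(q@X+.05)*1000,q@Y*1000],1)
for n,p,z in [('back',(406,207),.182),('back',(406,407),.182),('front',(69,210),.182),('front',(92,408),.182),('ff',(570,159),.14),('ff',(563,424),.14),('hoop',(252,177),.2415),('hoop',(268,494),.2415),('hoop',(178,495),.2415)]: print(n,st(p,z))
E
```

```text
back [-47.3 -31.7]
back [-46.9  30.5]
front [ 55.2 -30.4]
front [53.1 31.3]
ff [-101.3  -46.6]
ff [-101.8   45.9]
hoop [-12.  -40.5]
hoop [-12.8  41. ]
hoop [11.1 41.4]
```

```bash
python3 - <<'E'
from h import *
goal((.459,.0224,.25),173.9)
E
```

```text
at [0.5998 0.0296 0.3393] phi 173.85 zt [ 4.0e-04 -1.4e-03 -1.0e+00] goal [0.459  0.0224 0.25  ] -> shift [ 0.2785 -0.0443  0.1785] turn [-0.0008  0.0004 -0.0005] dist 0.16689243589861202
```

Emit:
{"fn": "jog_arm", "kwargs": {"motion": [0.35,0.06,-0.01,0,0,0,0,0.35,0.13,-0.02,0,0,0,0,0.35,0.2,-0.03,0.03,0,0,0,0.35,0.25,-0.04,0.09,0,0,0,0.35,0.279,-0.044,0.15,0,0,0,0.35,0.279,-0.044,0.178,0,0,0,0.35,0.279,-0.044,0.178,0,0,0]}}

```text
t: 16.95
tool_pos: [0.4577, 0.0225, 0.2481]
orientation: [-0.171, -3.134, 0.003]
force: [0.0, -0.4, 0.6]
opening: 0.0325
```

```bash
python3 - <<'E'
from h import *
c=snap('wrist','w11')
goal((.459,.0224,.179),173.9)
E
```

```text
at [0.4589 0.0225 0.25  ] phi 173.78 zt [-7.0e-04 -1.6e-03 -1.0e+00] goal [0.459  0.0224 0.179 ] -> shift [-4.00e-04  1.00e-04  1.42e-01] turn [-0.0011 -0.0003 -0.0013] dist 0.07098484118716179
```

View pics/w11.png

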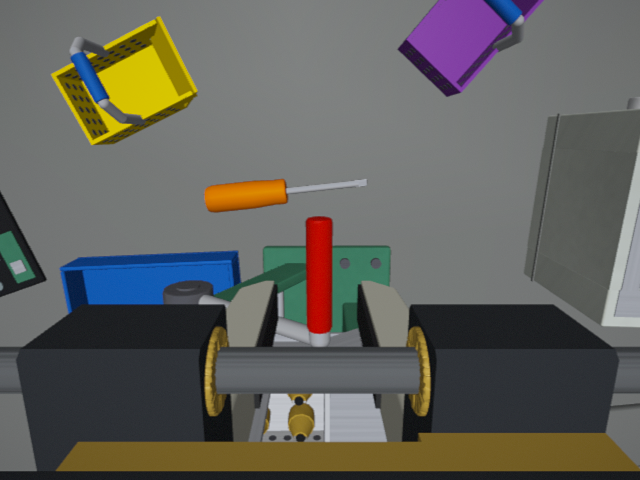

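Emit:
{"fn": "jog_arm", "kwargs": {"motion": [0.35,0,0,0.04,0,0,0,0.35,0,0,0.09,0,0,0,0.35,0,0,0.13,0,0,0,0.25,0,0,0.142,0,0,0,0.21,0,0,0.142,0,0,0,0.21,0,0,0.142,0,0,0]}}

```text
t: 17.6
tool_pos: [0.4601, 0.0223, 0.1808]
orientation: [0.171, 3.135, -0.003]
force: [-0.1, -0.0, 0.2]
opening: 0.02
```

```bash
python3 - <<'E'
from h import *
s=read_state();print(s['force'],s['opening'])
goal((.459,.0224,.179),173.9)
P=np.array([.5617,-.0791]);X=np.array([-.1063,-.9943])
T=tool_T()
for th in range(0,131,5):
    a=np.radians(145-th);b=np.radians(145)
    dx=.110*(np.cos(a)-np.cos(b));dz=.110*(np.sin(a)-np.sin(b))
    d=T[:3,:3].T@np.array([X[0]*dx,X[1]*dx,dz])/.5
    print(th,np.round(d,3))
E
```

```text
[-0.12587447 -0.04790405  0.18956886] 0.020020566813242338
at [0.4601 0.0223 0.1808] phi 173.76 zt [ 0.0015 -0.0018 -1.    ] goal [0.459  0.0224 0.179 ] -> shift [ 0.0022 -0.      0.0036] turn [-0.001   0.001  -0.0015] dist 0.002096452309438126
0 [0. 0. 0.]
5 [-0.    -0.012 -0.015]
10 [-0.    -0.025 -0.029]
15 [-0.    -0.039 -0.042]
20 [-0.    -0.054 -0.054]
25 [-0.    -0.07  -0.064]
30 [-0.    -0.087 -0.073]
35 [-0.    -0.105 -0.08 ]
40 [-0.    -0.123 -0.086]
45 [-0.    -0.142 -0.09 ]
50 [-0.001 -0.161 -0.093]
55 [-0.001 -0.18  -0.094]
60 [-0.001 -0.2   -0.093]
65 [-0.001 -0.219 -0.09 ]
70 [-0.001 -0.237 -0.086]
75 [-0.001 -0.256 -0.08 ]
80 [-0.001 -0.273 -0.073]
85 [-0.001 -0.29  -0.064]
90 [-0.001 -0.306 -0.054]
95 [-0.001 -0.322 -0.042]
100 [-0.001 -0.336 -0.029]
105 [-0.001 -0.349 -0.015]
110 [-0.001 -0.36   0.001]
115 [-0.001 -0.371  0.017]
120 [-0.001 -0.38   0.034]
125 [-0.001 -0.387  0.052]
130 [-0.001 -0.393  0.07 ]
```

Emit:
{"fn": "jog_arm", "kwargs": {"motion": [0,0,0,0.002,0,0,0,0,0,0,0.002,0,0,0,0,0,0,0.002,0,0,0], "grip_force": 25}}

```text
t: 17.9
tool_pos: [0.4613, 0.0228, 0.1814]
orientation: [0.17, 3.132, -0.001]
force: [1.2, 5.3, 4.6]
opening: 0.0131
```

```bash
cat > lev.py <<'E'
from h import *
import sys
s=read_state();print(np.round(s['force'],1),round(s['opening'],4),np.round(s['q'],2))
P=np.array([.5617,-.0791]);X=np.array([-.1063,-.9943]);Y=np.array([.9943,-.1063])
T=tool_T(); p=T[:3,3]-.019*T[:3,2]*1  # grasp point
q=p[:2]-P; x=q@X;z=p[2]-.135
print('grasp rel',np.round([x,q@Y,z],4),'r',np.hypot(x,z),'theta',145-np.degrees(np.arctan2(z,x)))
G=np.array([Y*-1]);
for th in map(float,sys.argv[1:]):
    a=np.radians(145-th); w=P+X*.11*np.cos(a)+Y*-.112
    t=np.array([w[0],w[1],.135+.11*np.sin(a)-.019])
    print(th,np.round(T[:3,:3].T@(t-T[:3,3])/.5,3))
goal(T[:3,3],173.9)
E
python3 lev.py 5 10 15 20 25 30 35 40
```

```text
[1.2 5.3 4.6] 0.0131 [-0.06 -0.24  1.91 -0.    1.46 -1.52]
grasp rel [-0.0907 -0.1108  0.0654] r 0.11178926870380342 theta 0.7803621374962688
5.0 [ 0.003 -0.013 -0.011]
10.0 [ 0.002 -0.026 -0.025]
15.0 [ 0.002 -0.04  -0.038]
20.0 [ 0.002 -0.055 -0.049]
25.0 [ 0.002 -0.071 -0.06 ]
30.0 [ 0.002 -0.088 -0.069]
35.0 [ 0.002 -0.106 -0.076]
40.0 [ 0.002 -0.124 -0.082]
at [0.4613 0.0228 0.1814] phi 173.78 zt [ 4.5e-03 -9.0e-04 -1.0e+00] goal [0.4613 0.0228 0.1814] -> shift [0. 0. 0.] turn [-0.0003  0.0029 -0.0013] dist 0.0
```

Emit:
{"fn": "jog_arm", "kwargs": {"motion": [0,0,-0.013,-0.012,0,0,0,0,0,-0.026,-0.026,0,0,0,0,0,-0.04,-0.039,0,0,0,0,0,-0.055,-0.05,0,0,0,0,0,-0.071,-0.061,0,0,0,0,0,-0.088,-0.07,0,0,0,0,0,-0.106,-0.077,0,0,0,0,0,-0.124,-0.083,0,0,0]}}

```text
t: 18.7
tool_pos: [0.4552, -0.0374, 0.2255]
orientation: [0.168, 3.129, 0.003]
force: [-1.3, 8.7, 8.9]
opening: 0.0133
```

```bash
python3 lev.py 40 45 50 55 60 65 70 75 80
```

```text
[-1.3  8.7  8.9] 0.0133 [-0.2  -0.28  1.86  0.    1.55 -1.66]
grasp rel [-0.0301 -0.1104  0.1095] r 0.11354473876527457 theta 39.61350344220574
40.0 [ 0.003 -0.003  0.006]
45.0 [ 0.003 -0.022  0.002]
50.0 [ 0.003 -0.041 -0.   ]
55.0 [ 0.003 -0.06  -0.001]
60.0 [ 0.003 -0.08  -0.   ]
65.0 [ 0.003 -0.099  0.002]
70.0 [ 0.003 -0.117  0.006]
75.0 [ 0.003 -0.136  0.012]
80.0 [ 0.003 -0.153  0.019]
at [ 0.4552 -0.0374  0.2255] phi 173.87 zt [ 0.0079  0.0017 -1.    ] goal [ 0.4552 -0.0374  0.2255] -> shift [0. 0. 0.] turn [ 0.0016  0.0049 -0.0003] dist 0.0
```

Emit:
{"fn": "jog_arm", "kwargs": {"motion": [0,0,-0.022,0.002,0,0,0,0,0,-0.041,0.001,0,0,0,0,0,-0.06,0.001,0,0,0,0,0,-0.08,0.002,0,0,0,0,0,-0.099,0.004,0,0,0,0,0,-0.117,0.007,0,0,0,0,0,-0.136,0.012,0,0,0,0,0,-0.153,0.019,0,0,0]}}

```text
t: 19.5
tool_pos: [0.4469, -0.1141, 0.2154]
orientation: [0.168, 3.13, 0.003]
force: [-1.4, 1.6, 2.7]
opening: 0.0133
```

```bash
python3 lev.py 80 85 90 95 100 105 110 115 120 125 130;  python3 - <<'E'
from h import *
c=snap('side','s12');d=snap('scene','c12')
cv2.imwrite('pics/s12a.png',np.hstack([cv2.resize(c['frame'][150:300,250:380,::-1],None,fx=3,fy=3),cv2.resize(d['frame'][200:350,250:390,::-1],None,fx=3,fy=3)]))
E
```

```text
[-1.4  1.6  2.7] 0.0133 [-0.36 -0.26  1.87  0.    1.53 -1.83]
grasp rel [ 0.0471 -0.1106  0.0994] r 0.11000495881280366 theta 80.3379880686733
80.0 [ 0.003  0.001 -0.001]
85.0 [ 0.003 -0.016  0.008]
90.0 [ 0.003 -0.032  0.019]
95.0 [ 0.003 -0.047  0.03 ]
100.0 [ 0.003 -0.062  0.043]
105.0 [ 0.003 -0.075  0.057]
110.0 [ 0.004 -0.086  0.072]
115.0 [ 0.004 -0.097  0.089]
120.0 [ 0.004 -0.106  0.106]
125.0 [ 0.004 -0.113  0.123]
130.0 [ 0.004 -0.119  0.142]
at [ 0.4469 -0.1141  0.2154] phi 173.87 zt [ 0.0075  0.0016 -1.    ] goal [ 0.4469 -0.1141  0.2154] -> shift [0. 0. 0.] turn [ 0.0015  0.0046 -0.0004] dist 0.0
```

View pics/s12a.png

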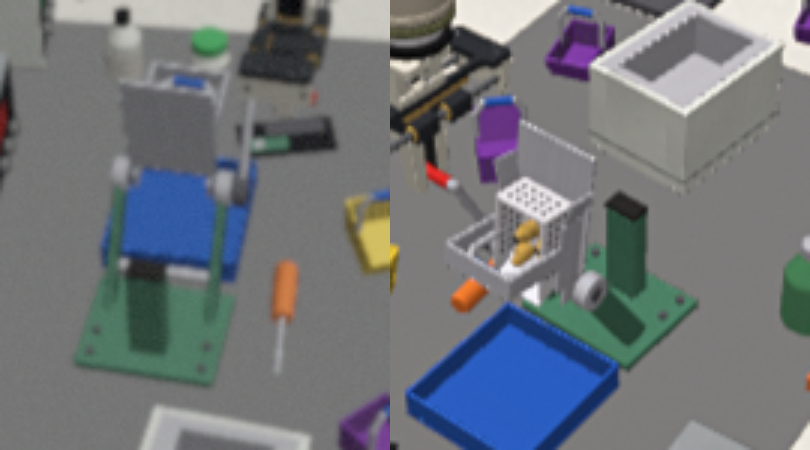

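Emit:
{"fn": "jog_arm", "kwargs": {"motion": [0,0,-0.016,0.008,0,0,0,0,0,-0.032,0.019,0,0,0,0,0,-0.047,0.03,0,0,0,0,0,-0.062,0.043,0,0,0,0,0,-0.075,0.057,0,0,0,0,0,-0.086,0.072,0,0,0,0,0,-0.097,0.089,0,0,0,0,0,-0.106,0.106,0,0,0]}}

```text
t: 20.4
tool_pos: [0.441, -0.1678, 0.1609]
orientation: [0.17, 3.131, 0.002]
force: [-0.7, 2.6, -1.2]
opening: 0.0134
```

```bash
python3 lev.py 120 125 128 130 131
```

```text
[-0.7  2.6 -1.2] 0.0134 [-0.48 -0.19  1.91  0.    1.42 -1.94]
grasp rel [ 0.1011 -0.1107  0.0449] r 0.11059489215578494 theta 121.03338993499011
120.0 [ 0.003  0.003 -0.003]
125.0 [ 0.003 -0.005  0.015]
128.0 [ 0.003 -0.008  0.025]
130.0 [ 0.003 -0.01   0.033]
131.0 [ 0.003 -0.011  0.037]
at [ 0.441  -0.1678  0.1609] phi 173.78 zt [ 0.0062  0.0011 -1.    ] goal [ 0.441  -0.1678  0.1609] -> shift [0. 0. 0.] turn [ 0.0011  0.0039 -0.0013] dist 0.0
```

Emit:
{"fn": "jog_arm", "kwargs": {"motion": [0,0,-0.005,0.014,0,0,0,0,0,-0.008,0.025,0,0,0,0,0,-0.01,0.034,0,0,0,0,0,-0.01,0.036,0,0,0,0,0,-0.01,0.036,0,0,0,0,0,-0.01,0.036,0,0,0,0,0,-0.01,0.036,0,0,0]}}

```text
t: 21.1
tool_pos: [0.4419, -0.1724, 0.1468]
orientation: [0.169, 3.128, 0.002]
force: [-11.0, 10.4, 27.6]
opening: 0.0128
```

```bash
python3 lev.py 130;  python3 - <<'E'
from h import *
c=snap('side','s13');d=snap('scene','c13')
cv2.imwrite('pics/s13a.png',np.hstack([cv2.resize(c['frame'][150:300,250:380,::-1],None,fx=3,fy=3),cv2.resize(d['frame'][200:350,250:390,::-1],None,fx=3,fy=3)]))
E
```

```text
[-11.   10.4  27.6] 0.0128 [-0.48 -0.18  1.93  0.01  1.39 -1.95]
grasp rel [ 0.1055 -0.1094  0.0308] r 0.10989638025679777 theta 128.7470340637419
130.0 [ 0.006 -0.002  0.005]
at [ 0.4419 -0.1724  0.1468] phi 173.83 zt [ 9.5e-03  8.0e-04 -1.0e+00] goal [ 0.4419 -0.1724  0.1468] -> shift [0. 0. 0.] turn [ 0.0012  0.0059 -0.0008] dist 0.0
```

View pics/s13a.png

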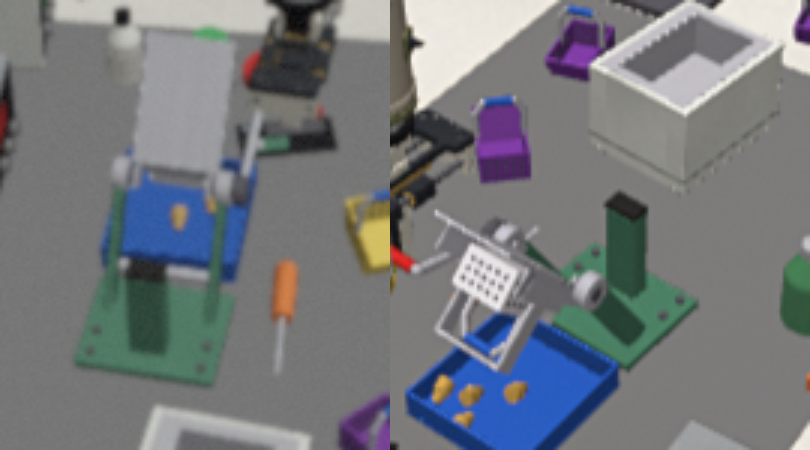

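```bash
python3 lev.py 130 127 122 117 112 107 102 97 92
```

```text
[-12.5  10.5  28.2] 0.0136 [-0.48 -0.18  1.93  0.01  1.39 -1.95]
grasp rel [ 0.1055 -0.1094  0.0307] r 0.10989116139973208 theta 128.75202976424734
130.0 [ 0.006 -0.002  0.005]
127.0 [ 0.006  0.002 -0.007]
122.0 [ 0.005  0.008 -0.025]
117.0 [ 0.005  0.017 -0.042]
112.0 [ 0.005  0.027 -0.058]
107.0 [ 0.005  0.038 -0.074]
102.0 [ 0.005  0.05  -0.089]
97.0 [ 0.005  0.064 -0.102]
92.0 [ 0.005  0.079 -0.114]
at [ 0.4419 -0.1724  0.1467] phi 173.83 zt [ 9.4e-03  8.0e-04 -1.0e+00] goal [ 0.4419 -0.1724  0.1467] -> shift [0. 0. 0.] turn [ 0.0012  0.0059 -0.0008] dist 0.0
```

Emit:
{"fn": "jog_arm", "kwargs": {"motion": [0,0,0.002,-0.007,0,0,0,0,0,0.008,-0.025,0,0,0,0,0,0.017,-0.042,0,0,0,0,0,0.027,-0.058,0,0,0,0,0,0.038,-0.074,0,0,0,0,0,0.05,-0.089,0,0,0,0,0,0.064,-0.102,0,0,0,0,0,0.079,-0.114,0,0,0], "grip_force": 30}}

```text
t: 22.0
tool_pos: [0.4457, -0.1368, 0.2066]
orientation: [0.172, 3.126, -0.01]
force: [-9.2, -17.4, 10.2]
opening: 0.0128
```

```bash
python3 lev.py 92 87 82 77 72 67 62 57 52; python3 - <<'E'
from h import *
d=snap('scene','c14')
cv2.imwrite('pics/s14a.png',cv2.resize(d['frame'][200:350,250:390,::-1],None,fx=4,fy=4))
E
```

```text
[ -9.2 -17.4  10.2] 0.0128 [-0.41 -0.25  1.87 -0.    1.5  -1.87]
grasp rel [ 0.0696 -0.1095  0.0906] r 0.11425402073478756 theta 92.50662459162547
92.0 [0.006 0.007 0.005]
87.0 [ 0.006  0.023 -0.005]
82.0 [ 0.005  0.039 -0.015]
77.0 [ 0.005  0.057 -0.023]
72.0 [ 0.005  0.075 -0.03 ]
67.0 [ 0.005  0.093 -0.035]
62.0 [ 0.005  0.112 -0.038]
57.0 [ 0.006  0.131 -0.039]
52.0 [ 0.006  0.151 -0.039]
at [ 0.4457 -0.1368  0.2066] phi 173.71 zt [ 0.0107 -0.0072 -0.9999] goal [ 0.4457 -0.1368  0.2066] -> shift [0. 0. 0.] turn [-0.0038  0.0072 -0.0021] dist 0.0
```

View pics/s14a.png

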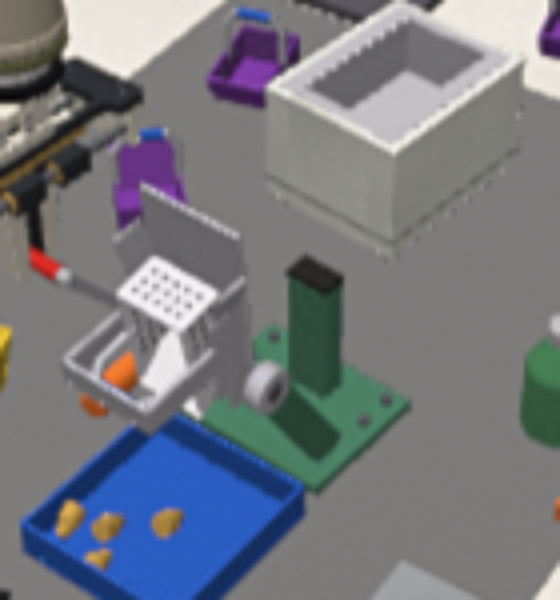

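Emit:
{"fn": "jog_arm", "kwargs": {"motion": [0,0.003,0.023,-0.003,0,0,0,0,0.005,0.039,-0.013,0,0,0,0,0.005,0.057,-0.021,0,0,0,0,0.005,0.075,-0.028,0,0,0,0,0.005,0.093,-0.034,0,0,0,0,0.005,0.112,-0.038,0,0,0,0,0.005,0.131,-0.039,0,0,0,0,0.005,0.151,-0.039,0,0,0]}}

```text
t: 22.85
tool_pos: [0.4535, -0.0609, 0.2296]
orientation: [0.172, 3.119, -0.012]
force: [5.1, -4.6, 4.9]
opening: 0.0131
```

```bash
python3 lev.py 52 47 42 37 32 27 22 17 12
```

```text
[ 5.1 -4.6  4.9] 0.0131 [-0.24 -0.29  1.87 -0.    1.55 -1.7 ]
grasp rel [-0.0067 -0.1098  0.1136] r 0.11379969241221007 theta 51.60039035131942
52.0 [ 0.005 -0.002  0.007]
47.0 [0.005 0.017 0.009]
42.0 [0.005 0.036 0.012]
37.0 [0.006 0.055 0.017]
32.0 [0.006 0.073 0.024]
27.0 [0.006 0.09  0.032]
22.0 [0.006 0.107 0.042]
17.0 [0.006 0.123 0.053]
12.0 [0.007 0.137 0.065]
at [ 0.4535 -0.0609  0.2296] phi 173.7 zt [ 0.0174 -0.009  -0.9998] goal [ 0.4535 -0.0609  0.2296] -> shift [0. 0. 0.] turn [-0.0045  0.0116 -0.0023] dist 0.0
```

Emit:
{"fn": "jog_arm", "kwargs": {"motion": [0,0,0.015,0.003,0,0,0,0,0,0.033,0.006,0,0,0,0,0,0.052,0.011,0,0,0,0,0,0.07,0.018,0,0,0,0,0,0.088,0.026,0,0,0,0,0,0.105,0.036,0,0,0,0,0,0.121,0.047,0,0,0,0,0,0.135,0.059,0,0,0]}}

```text
t: 23.65
tool_pos: [0.4615, 0.0068, 0.1989]
orientation: [0.171, 3.119, -0.012]
force: [0.1, -0.3, 1.8]
opening: 0.0132
```

```bash
python3 lev.py 12 8 4 2 0
```

```text
[ 0.1 -0.3  1.8] 0.0132 [-0.09 -0.26  1.9  -0.01  1.49 -1.55]
grasp rel [-0.0749 -0.1091  0.0829] r 0.11177141414996544 theta 12.908351802957242
12.0 [0.007 0.    0.005]
8.0 [0.007 0.011 0.016]
4.0 [0.007 0.022 0.027]
2.0 [0.007 0.026 0.033]
0.0 [0.007 0.031 0.039]
at [0.4615 0.0068 0.1989] phi 173.72 zt [ 0.0171 -0.0086 -0.9998] goal [0.4615 0.0068 0.1989] -> shift [0. 0. 0.] turn [-0.0043  0.0114 -0.0021] dist 0.0
```

Emit:
{"fn": "jog_arm", "kwargs": {"motion": [0,0,0.006,0.006,0,0,0,0,0,0.012,0.013,0,0,0,0,0,0.018,0.02,0,0,0,0,0,0.023,0.026,0,0,0,0,0,0.027,0.031,0,0,0,0,0,0.03,0.035,0,0,0,0,0,0.031,0.038,0,0,0,0,0,0.031,0.038,0,0,0]}}

```text
t: 24.45
tool_pos: [0.4633, 0.0225, 0.1796]
orientation: [0.171, 3.12, -0.011]
force: [-1.9, 5.2, -0.9]
opening: 0.0135
```

```bash
python3 lev.py 0
```

```text
[-1.9  5.2 -0.9] 0.0135 [-0.06 -0.24  1.92 -0.01  1.45 -1.52]
grasp rel [-0.0907 -0.109   0.0636] r 0.11075874121637495 theta 0.034036358560683766
0.0 [ 0.007 -0.001  0.001]
at [0.4633 0.0225 0.1796] phi 173.73 zt [ 0.0167 -0.0078 -0.9998] goal [0.4633 0.0225 0.1796] -> shift [0. 0. 0.] turn [-0.0038  0.0111 -0.0019] dist 0.0
```

Level. Open slightly and raise, then view.

Emit:
{"fn": "jog_arm", "kwargs": {"motion": [0.3,0,0,0,0,0,0,0.3,0,0,0,0,0.005,0,0.3,0,0,-0.04,0,0.011,0,0.3,0,0,-0.12,0,0.011,0,0.3,0,0,-0.2,0,0.011,0,0.3,0,0,-0.28,0,0.011,0,0.3,-0.1,0.01,-0.32,0,0.011,0,0.3,-0.2,0.03,-0.32,0,0.011,0]}}

```text
t: 25.25
tool_pos: [0.5596, 0.0266, 0.3474]
orientation: [0.173, 3.126, -0.01]
force: [0.4, -0.1, 0.8]
opening: 0.0278
```

```bash
python3 - <<'E'
from h import *
goal((.60,.03,.34),173.9)
E
```

```text
at [0.5596 0.0266 0.3474] phi 173.66 zt [ 0.01   -0.007  -0.9999] goal [0.6  0.03 0.34] -> shift [-0.0793  0.0158  0.0156] turn [-0.0038  0.0068 -0.0026] dist 0.04116864681415802
```

Emit:
{"fn": "jog_arm", "kwargs": {"motion": [0.3,-0.04,0.008,0.008,0,0.007,-0.002,0.3,-0.079,0.016,0.016,-0.004,0.007,-0.002,0.3,-0.079,0.016,0.016,-0.004,0.007,-0.002,0.3,-0.079,0.016,0.016,-0.004,0.007,-0.002]}}

```text
t: 25.65
tool_pos: [0.5997, 0.0297, 0.3393]
orientation: [-0.169, -3.135, 0.0]
force: [-0.2, -0.1, 0.2]
opening: 0.0281
```

```bash
python3 - <<'E'
from h import *
s=read_state();c=snap('wrist','w15');np.save('w15T.npy',tool_T(s)@c['hand_eye'])
cv2.imwrite('pics/w15a.png',cv2.resize(c['frame'][60:310,130:400,::-1],None,fx=2.4,fy=2.4,interpolation=cv2.INTER_CUBIC))
c=snap('side','s15');d=snap('scene','c15')
cv2.imwrite('pics/s15a.png',np.hstack([cv2.resize(c['frame'][150:300,250:380,::-1],None,fx=3,fy=3),cv2.resize(d['frame'][200:350,250:390,::-1],None,fx=3,fy=3)]))
E
```

```text
(no output)
```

View pics/w15a.png

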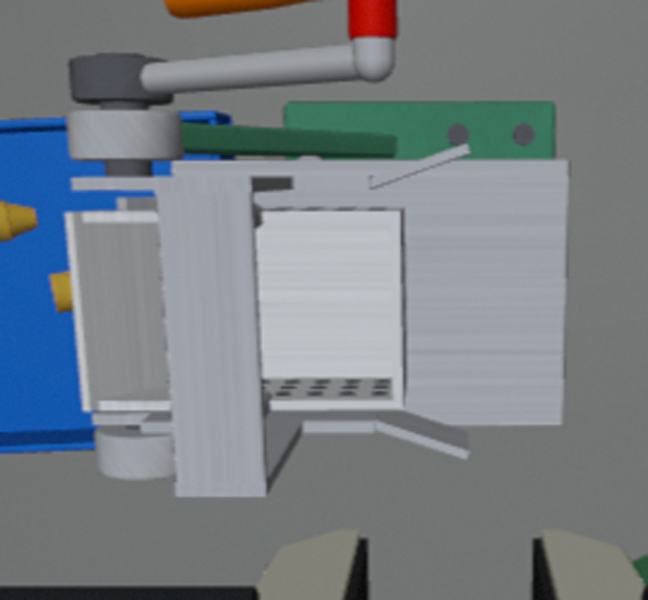

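View pics/s15a.png

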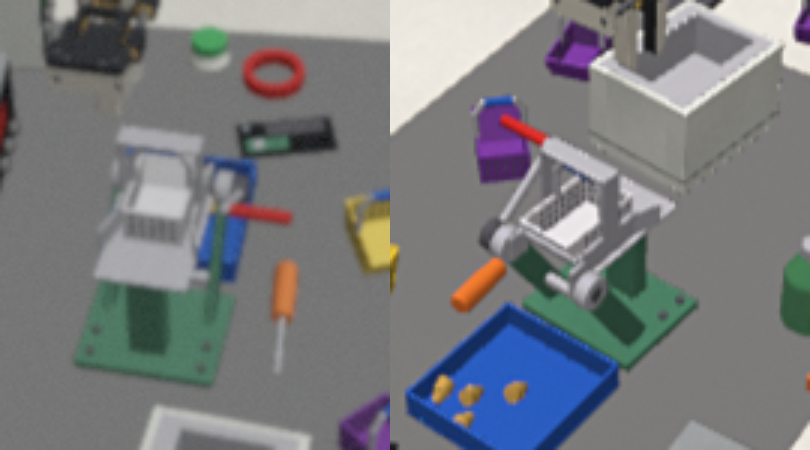

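```bash
python3 - <<'E'
from h import *
from plant import close_job
c=read_camera('wrist');T=np.load('w15T.npy');P=np.array([.5617,-.0791]);X=np.array([-.1063,-.9943]);Y=np.array([.9943,-.1063])
cr=lambda p:(130+p[0]/2.4,60+p[1]/2.4)
def st(p,z):
    q=onz(ray(c,cr(p),T),z)[:2]-P; return np.round([(q@X+.05)*1000,q@Y*1000],1)
for n,p,z in [('back',(404,209),.182),('back',(403,408),.182),('front',(66,213),.182),('front',(90,409),.182),('ff',(568,160),.14),('ff',(562,424),.14),('hoop',(266,495),.2415)]: print(n,st(p,z))
s=read_state();print(s['t'],s['force'],np.abs(s['dq']).max())
close_job()
E
```

```text
back [-47.5 -31.4]
back [-46.5  30.5]
front [ 55.4 -30.3]
front [53.3 30.8]
ff [-101.6  -46.4]
ff [-102.    45.8]
hoop [-12.6  40.9]
25.85 [-0.5827781   0.37258501  0.23292617] 0.0015509991623054089
the job is handed in; nothing more can be done
```

The job is done and handed in at about 26 s of the 72 s allowed. I lifted the silver basket out of the cleaner by its blue sleeve and set it on the front of the cradle, sloped end towards the hoop. I then pushed it home against the end stop, where it held firm at 21 N. The lever went over until it pressed its far stop, about 28 N at the wrist, and all four nozzles fell into the blue tray. I brought the lever back to level and let go.

**Final checks:**
- **Nozzles:** the scene camera shows four in the tray and none left in the basket.
- **Basket:** its back rim sits about 47 mm behind the seat point, against 46 mm nominal, and it is straight to within about 1 mm. That matches the reading before tipping to within about 0.5 mm.
- **Cradle:** at release the grip was about 1 mm from its level position, and the cradle front measures where it did before tipping.
- **Robot and bench:** the robot is clear of everything, and nothing else on the bench was seen to have moved.

**A reading that disagreed:** at the far stop my estimate from the arm's pose was 128.7°, against the nominal 130°. I put this down to the bar slipping slightly in the grip, because the force showed the stop had been reached.

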